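# Hang the dice tray on the shuffler's slotted rail

### The arm

A 6-joint arm with a two-finger parallel gripper is mounted at the origin on the work surface. World frame = base frame: x ahead of the robot, y to its left, z up, the work surface at z = 0. Lengths are in m, angles in rad, forces in N, time in s.
With the tool pointing down it reaches from about 0.375 to 0.975 m from the base axis. Payload 3.8 kg.
Tool frame: the origin (TCP) lies at the very end of the fingers, on their centre line; the grasp point (between the pads) lies robot.tcp_to_grasp behind it (robot.tcp_to_grasp is the distance from the TCP to the grasp point, in m); x points along the fingers, z is the direction in which the jaws open and shut, and the axes are right-handed (so a half turn about x gives the same grasp; the last joint's range is limited). The gripper opens to 85 mm and grips with 20 to 120 N. Pads are 22 mm wide; open, the fingers measure 114 mm over their backs; the gripper's body (76 mm by 85 mm) begins 54 mm behind the grasp point. The pads swing forward as they close: fully open they stand 13 mm farther back than shut.
Start: joints at [1.204, 0.264, 1.604, -0, 1.274, -0.037], TCP at [0.219, 0.639, 0.231] pointing down, gripper open.
Joint ranges: [-2.63, 2.63], [-0.94, 2.18], [0.31, 2.57], [-1.31, 4.45], [0, 2.66], [-2.55, 2.55]. Speed limits (rad/s): [2.57, 2.57, 3.14, 3.14, 3.14, 3.14].

### API

Orientations are given as a unit quaternion [w, x, y, z].
In Python, from cell import robot gives the robot as it stands.
- The arm moves only by the tool send_rows, never from a script. Its argument "increments" is a list that holds one entry, the list of rows, each a list of 7 numbers: the turn, a rotation vector about the tool's x, y, z in degrees, then the shift along the tool's x, y, z in m, then the opening, from 0 (shut) to 1 (fully open). In form: [[[rx, ry, rz, x, y, z, grip], ...]]. A call has 1 to 20 rows; each row is the pose to reach, as a shift and turn from the pose commanded when the call began, along the tool's axes at that moment; what a row does not reach only later rows make up. A row lasts 1/10 s, in which the tool goes at most 50 mm and 8.59 degrees, less where a joint would pass 70% of its speed; a pose out of reach is approached as far as the arm can. A call with a gripper value outside its range is refused whole. The fingers move at their own pace and stop on an object; the grip force is fixed at half the most. Time passes only in rows, so rows that repeat a pose let the fingers close. It gives the time, the measured TCP pose, the force and the opening at its end, in the units of the state.
- robot.get_obs(): the state, without advancing time (a new reading comes with each control period).
- robot.read_camera(name): name is "side" or "top" or "wrist"; returns (picture, depth): 480x640x3 uint8, blue, green, red; 480x640 float32, m along the optical axis (not along the pixel's ray), 0 where there is no reading.
- robot.camera_info(name): a dict with "intrinsics" (3x3 intrinsics, pixels), "eye" and "orientation" of the camera in the world. Camera axes: x right, y down, z forward; pixel columns grow to the right and rows downward; lengths in m; the calibration is good to about 2 mm. A picture is of the moment at which its call begins: read the wrist's pose just before it. camera_info takes no time and is no camera call; for the wrist camera it gives the pose at the moment of the call.
- robot.sign_off(): hands the job in, once; it reports no verdict.
The state is a dict: "time_s": time; "qpos": joint angles; "qvel": joint speeds; "joint_torque": joint torques, N m; "tool_pos": TCP position; "tool_rot": TCP orientation; "force": force on the tool from outside, world axes, zero at the start; "ft_torque": the same for the moment, N m; "opening": opening from 0.0 (shut) to 1.0 (fully open).
Only numpy, scipy, OpenCV 4.12 (cv2) and the standard library are available. Lean on these libraries where they do the work, as an engineer would, in place of code of your own. Each camera call takes 0.05 s, during which the arm holds its last target.

### The job

Hang the steel dice tray on the slotted rail on the front of the tile shuffler: pick it up, tip its front up, feel its hook lip gently into the rail's groove, and then swing its front down until its back plate is flat against the rail, keeping a hold or a hand on it all the way down so that it does not drop. Then let go and leave it hanging level. Never force it against the rail, and leave the switch, tiles, dice, coaster and mug alone.

Things in the scene. Friction and masses are not known exactly. Their poses are not given: they have to be found in the camera images.
- tray: Steel hook-on dice tray, about 180 g (varies by a third), standing flat on the table at left or right, its back roughly away from the robot. Origin: on its underside, at the middle of the back plate's rear face; z up, +x out of its back (into the rail when hung), y along its width. Floor x -100 to 0, 90 mm wide, rims 14 mm high. Back plate 5 mm thick (x -5 to 0), 90 wide, z 0 to 56 mm.
- fin_grip (a point): Grip point on the tray's upright divider fin, at tray (-65, 0, 47) mm. The fin is 12 mm thick (y -6 to 6), 40 mm long (x -85 to -45) and its top is at z = 62 mm; 35 mm of free floor on both sides. Pinch it along the tray's y from above, at any lean forward or back. Axes as the tray's.
- hook_root (a point): Underside of the hook's neck where it leaves the back plate, at tray (0, 0, 52) mm. The neck, 4 mm thick (z 52 to 56) and 50 mm wide, runs out to x = 11.5 mm and ends in the lip, which stands up from z 52 to 74 mm and is 3.5 mm thick (x 8 to 11.5). The gap between plate and lip is 8 mm. Axes as the tray's.
- hook_tip (a point): Middle of the top edge of the tray's hook lip, at tray (9.75, 0, 74) mm. The lip (22 mm tall) is taller than the groove's mouth: it goes in only with the tray's front tipped up 35 to 50 degrees, sliding in and upward, lip first. Swinging the front down then brings the lip up behind the mouth's upper edge and sets the neck on its lower edge. Axes as the tray's.
- shuffler: The tile shuffler, fixed: white plastic housing 260 (x) x 360 (y) x 175 mm high, a slotted aluminium rail on its front between two grey cheeks (inner faces at y = +-120 mm) and under a cover bar 12 mm thick (top at z = 175 mm); the bar is flush with the rail's face, the cheeks 5 mm proud. Origin: centre of the housing's underside; x points from the rail into the box, z up.
- rail_mid (a point): Fixed point of the shuffler in the rail's face plane (shuffler x = -175 mm), midway along it, 107 mm above the table; x into the rail, z up. The rail is clamped anywhere from 16 mm below to 16 mm above its middle setting; no reported pose shows this, it must be felt for or seen. At the middle setting this point is at mid-height of the groove's mouth (lower edge 7 mm below).
- rail_left (a point): The left (+y) end of the rail: as rail_mid, 118 mm to its side. The groove runs the whole 236 mm: a mouth 14 mm high between an upper and a lower lip 4 mm thick; the cavity behind them ends 26 mm behind the face and reaches from 12 mm below to 38 mm above the mouth's lower edge. The face is flat for 62 mm below and 30 mm above the mouth and gives nowhere.
- rail_right (a point): The right (-y) end of the rail: as rail_mid, 118 mm to its side. Fully home, the tray's neck rests on the mouth's lower edge, the back plate's foot rests on the face, hook_tip is 6 to 10 mm behind the face and 15 mm above mid-mouth, and the tray is level within about 3 degrees; its weight keeps it there.
- power (a joint): The toggle switch on top of the shuffler, at its right front (rad, 0 = off). To be left alone.
- coaster: Steel coaster, 90 mm wide, 6 mm thick, flat on the table on the side where the tray is not; origin under its centre. Leave alone.
- die_a: Amber acrylic die, 18 mm; origin under its centre. Leave alone.
- die_b: Amber acrylic die, 18 mm; origin under its centre. Leave alone.
- tile_1: White melamine tile lying face down in the row near the robot, 36 x 26 x 21 mm; origin under its centre. Leave alone.
- tile_2: White melamine tile lying face down in the row near the robot, 36 x 26 x 21 mm; origin under its centre. Leave alone.
- tile_3: White melamine tile lying face down in the row near the robot, 36 x 26 x 21 mm; origin under its centre. Leave alone.
- tile_4: White melamine tile lying face down in the row near the robot, 36 x 26 x 21 mm; origin under its centre. Leave alone.
- mug: White mug, 76 mm wide, 90 mm high, at the right of the shuffler; origin under its centre. Leave alone.
Not all that is in view belongs to the job. What is shaped like the tray but purple is not meant.

How it is judged:
On the way, in this order (a step that is already met when the one before it is completed fails the run):
1. the tray is lifted clear of the table in the fingers (height (world z) of tray above 0.03 m and contact force between the fingers and tray above 1 N), for 0.2 s.
2. with its front tipped up by more than 15 degrees, the hook lip is in the groove (x of hook_tip in the frame of rail_mid above 0.006 m and z of hook_tip in the frame of rail_mid between -0.008 and 0.038 m and angle between tray's own z axis and vertical above 0.26 rad), for 0.1 s.
3. the tray is swung down level with the lip behind the rail, the fingers still on it (x of hook_tip in the frame of rail_mid above 0.0045 m and z of hook_tip in the frame of rail_mid between -0.008 and 0.038 m and angle between tray's own z axis and vertical below 0.1 rad and contact force between the fingers and tray above 0.3 N), for 0.15 s.
At the end, for the whole second after the job is handed in: The tray hangs by its hook on the rail: hook_tip more than 4.5 mm behind the rail's face and between 8 mm below and 38 mm above rail_mid, the tray level within 0.1 rad, borne by the rail, released and at rest (x of hook_tip in the frame of rail_mid above 0.0045 m and z of hook_tip in the frame of rail_mid between -0.008 and 0.038 m and angle between tray's own z axis and vertical below 0.1 rad and contact force between tray and shuffler above 0.3 N and linear speed of tray below 0.01 m/s and angular speed of tray below 0.05 rad/s); the robot touches nothing.
It fails at once if the tray is pressed against the shuffler or its rail with more than 20 N (contact force between tray and shuffler above 20 N).
It fails at once if the switch is moved (value of joint power above 0.15 rad).
It fails at once if the robot presses on the shuffler with more than 25 N (contact force between any of the fingers, the arm and shuffler above 25 N).
It fails at once if coaster, dice, tiles or mug are moved by more than 20 mm (distance of any of coaster, die_a, die_b, tile_1, tile_2, tile_3, tile_4, mug from where it was at the start of the episode above 0.02 m).
It also fails if it takes over 72 s, if anything falls off the work surface, if the arm or the gripper's body presses on something with over 40 N, if the wrist force passes 120 N, or if a joint passes its speed limit or range.

## Working session

There is one attempt and no reset: what is moved stays moved. The work goes in short steps, Python scripts to look and compute and a tool call to move; the robot and the scene stay as the last step left them, time stands still between calls to the robot, and variables do not carry over. Pictures are saved under pics/ and viewed, and the job is handed in when it is done.

Besides the shell and the picture viewer there is one more tool, called after ">>>" as name(argument=value, ...) on one line, values as JSON. send_rows: Moves the arm, as the interface text tells. Its arguments: {"type":"object","properties":{"increments":{"type":"array","items":{"type":"array","items":{"type":"array","items":{"type":"number"}}}}},"required":["increments"]}

```bash
ls; mkdir -p pics; python3 - <<'E'
from cell import robot
import cv2,numpy as np
o=robot.get_obs();print(o); print(robot.tcp_to_grasp)
for n in("side","top","wrist"):
    i=robot.camera_info(n);print(n,i)
    p,d=robot.read_camera(n);cv2.imwrite(f"pics/{n}0.png",p);np.savez(f"pics/{n}0.npz",p=p,d=d)
E
```

```text
pics
{'time_s': 0.0, 'qpos': array([ 1.20411197e+00,  2.64808048e-01,  1.60538983e+00, -2.77494427e-05,
        1.27367999e+00, -3.68867859e-02]), 'qvel': array([-0.00135036,  0.00067255,  0.00346847, -0.00011224, -0.002453  ,
        0.00062908]), 'joint_torque': array([ 7.35998274e-04, -5.15127325e+01, -3.67305636e+01,  1.49869629e-05,
        1.33189978e-02, -1.64671770e-07]), 'tool_pos': array([0.2183386 , 0.63793679, 0.22991648]), 'tool_rot': array([ 0.57462264, -0.41159636,  0.57596073,  0.41069028]), 'force': array([-0.04672282,  0.04088121,  0.3616749 ]), 'ft_torque': array([-0.02692612,  0.01859403,  0.00982702]), 'opening': 0.9995461185819069}
0.0187
side {'intrinsics': array([[549.64085133,   0.        , 316.06503877],
       [  0.        , 549.64085133, 235.15352757],
       [  0.        ,   0.        ,   1.        ]]), 'eye': array([-0.12114955, -0.87496516,  1.17451596]), 'orientation': array([-0.3675271 ,  0.86698816, -0.31264393,  0.12453568])}
top {'intrinsics': array([[516.19081976,   0.        , 321.76322257],
       [  0.        , 516.19081976, 242.66742016],
       [  0.        ,   0.        ,   1.        ]]), 'eye': array([ 0.26833163, -0.08137425,  1.2626286 ]), 'orientation': array([-0.08622792,  0.73016856, -0.6725586 ,  0.08416386])}
wrist {'intrinsics': array([[355.38976187,   0.        , 320.95301669],
       [  0.        , 355.38976187, 246.16110617],
       [  0.        ,   0.        ,   1.        ]]), 'eye': array([0.13834156, 0.6644261 , 0.37211162]), 'orientation': array([0.13428169, 0.80252735, 0.57357104, 0.0945227 ])}
```

View pics/side0.png

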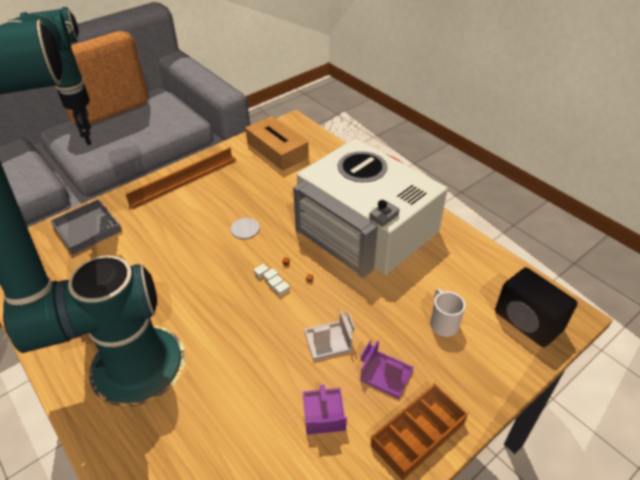

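View pics/top0.png

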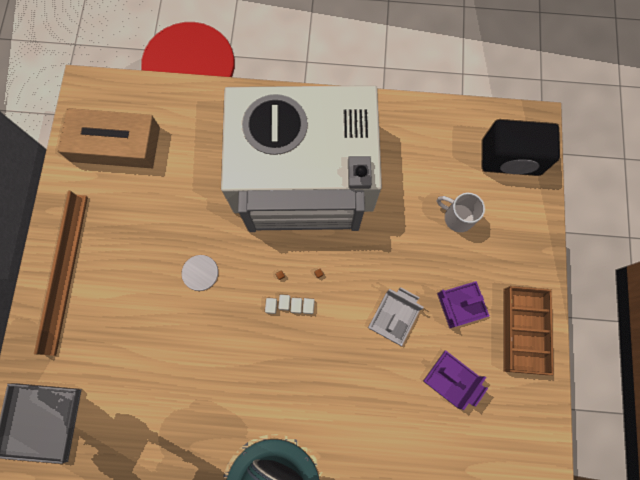

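View pics/wrist0.png

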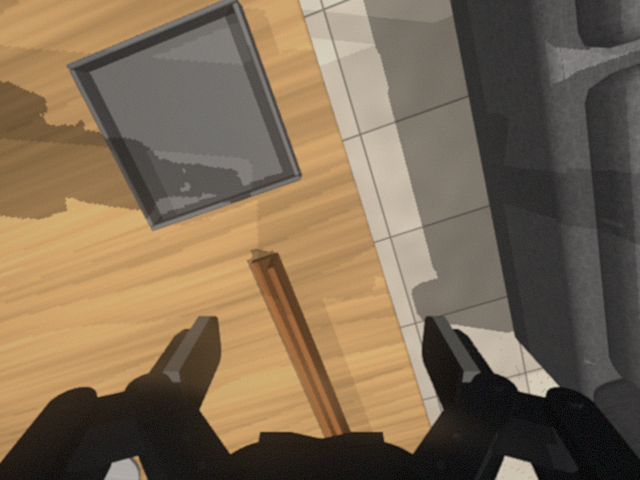

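The grey tray is at the right in the top view, around (397,317), with its hook plate toward (405,295). The shuffler's rail front is at rows 205–230, columns 245–360. The coaster is on the left. Next I measure the tray and shuffler from depth.

```bash
cat > h.py <<'E'
import numpy as np,cv2
from scipy.spatial.transform import Rotation as R
from cell import robot
def Rq(q): return R.from_quat([q[1],q[2],q[3],q[0]])
def cloud(d,i):
    K=i["intrinsics"];v,u=np.mgrid[0:480,0:640]
    P=np.stack([(u-K[0,2])/K[0,0]*d,(v-K[1,2])/K[1,1]*d,d],-1)
    return P@Rq(i["orientation"]).as_matrix().T+i["eye"]
def ray(i,u,v,z):
    K=i["intrinsics"];r=Rq(i["orientation"]).apply([(u-K[0,2])/K[0,0],(v-K[1,2])/K[1,1],1]);e=i["eye"]
    return e+r*(z-e[2])/r[2]
def proj(i,X):
    K=i["intrinsics"];c=Rq(i["orientation"]).inv().apply(np.asarray(X)-i["eye"])
    return c[...,:2]/c[...,2:]*K[0,0]+K[:2,2]
E
python3 - <<'E'
from h import *
for n in("top","side"):
    i=robot.camera_info(n);f=np.load(f"pics/{n}0.npz");P=cloud(f["d"],i);p=f["p"]
    print(n,(f["d"]>0).mean())
    hsv=cv2.cvtColor(p,cv2.COLOR_BGR2HSV)
    # shuffler top
    z=P[...,2]
    m=(abs(z-.175)<.008)&(P[...,0]>.3)&(abs(P[...,1])<.5)
    m=m&(hsv[...,1]<60)
    c=cv2.morphologyEx(m.astype(np.uint8),cv2.MORPH_OPEN,np.ones((3,3)))
    print("top rect",cv2.minAreaRect(P[c>0][:,:2].astype(np.float32)),np.median(z[c>0]))
    m=(z>.008)&(z<.1)&(hsv[...,1]<60)&(P[...,0]>.2)&(P[...,0]<.55)&(P[...,1]<-.1)&(P[...,1]>-.4)
    k,l,s,ce=cv2.connectedComponentsWithStats(m.astype(np.uint8))
    for j in range(1,k):
        if s[j,4]>40:
            Q=P[l==j];print(s[j],Q.mean(0),Q.min(0),Q.max(0),cv2.minAreaRect(Q[:,:2].astype(np.float32)))
p=cv2.imread("pics/top0.png")[270:370,350:510];p=cv2.resize(p,None,fx=5,fy=5,interpolation=3);cv2.imwrite("pics/ct.png",p)
p=cv2.imread("pics/top0.png")[170:290,220:390];p=cv2.resize(p,None,fx=4.7,fy=4.7,interpolation=3);cv2.imwrite("pics/cs.png",p)
E
```

```text
top 0.9960774739583333
top rect ((0.7577164173126221, -0.0011564940214157104), (0.309855580329895, 0.3586234450340271), 5.682217597961426) 0.17504901336163226
[368 288  55  58 558] [ 0.42748273 -0.26382526  0.03604077] [ 0.34131911 -0.31232158  0.0080807 ] [ 0.46829052 -0.19247692  0.077503  ] ((0.4096890985965729, -0.2551737129688263), (0.08965624868869781, 0.11162260919809341), 65.93620300292969)
[385 313  16  19 137] [ 0.38978073 -0.24490049  0.05190985] [ 0.37106024 -0.26405445  0.00846374] [ 0.41084578 -0.2332599   0.06584624] ((0.3905698359012604, -0.24768105149269104), (0.019478747621178627, 0.04180584102869034), 56.977745056152344)
side 0.9959993489583333
top rect ((1.4294133186340332, 0.14779338240623474), (1.6842403411865234, 0.517032265663147), 6.505797863006592) 0.17459459956506118
[342 315  11  25 118] [ 0.4481009  -0.27851318  0.05452113] [ 0.4263735  -0.31258101  0.04227168] [ 0.4647504  -0.24372906  0.07157589] ((0.44886159896850586, -0.28047627210617065), (0.07702764123678207, 0.014575721696019173), 65.70548248291016)
[313 325  19  18 122] [ 0.39781146 -0.24639326  0.04671983] [ 0.37011442 -0.26450839  0.00859467] [ 0.43799805 -0.20503906  0.0676237 ] ((0.4032385051250458, -0.2348942756652832), (0.05729442089796066, 0.044955890625715256), 55.4527473449707)
[306 330  45  29 143] [ 0.37774288 -0.27543778  0.01277408] [ 0.34159336 -0.31341662  0.0080183 ] [ 0.43401462 -0.19830816  0.01996855] ((0.4007268249988556, -0.2573373019695282), (0.08891469985246658, 0.09659858047962189), 65.23710632324219)
```

View pics/ct.png

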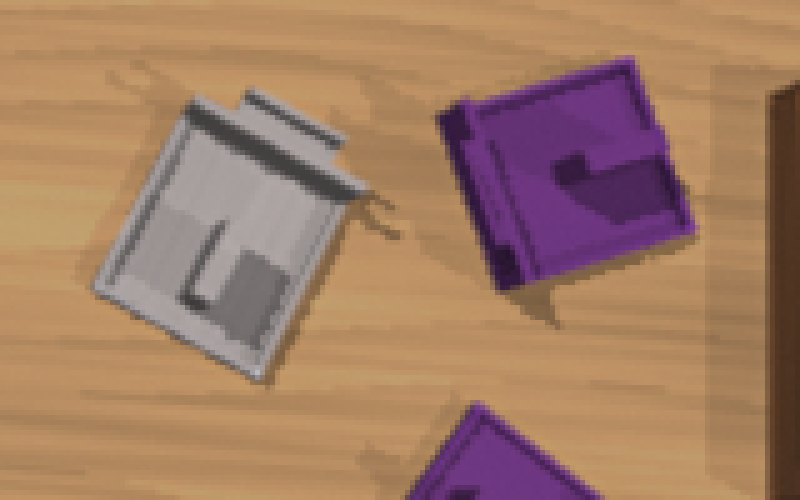

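View pics/cs.png

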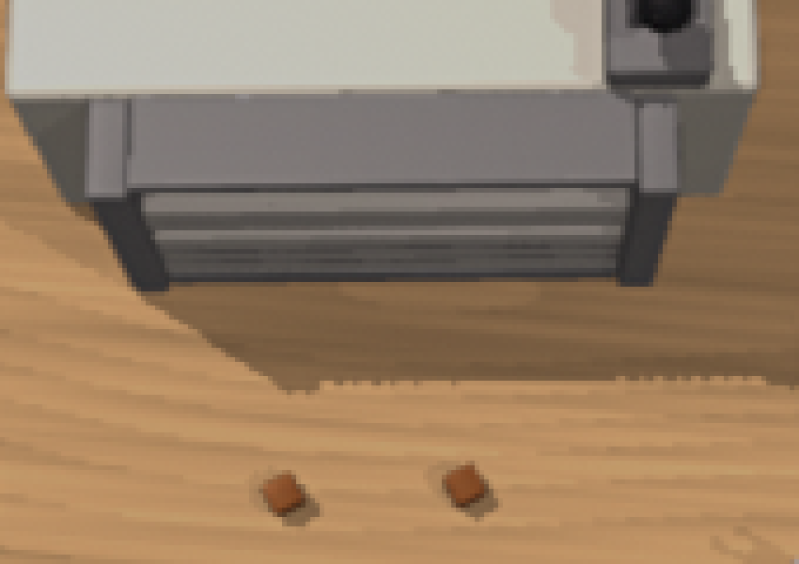

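```bash
python3 - <<'E'
from h import *
i=robot.camera_info("top");f=np.load("pics/top0.npz");P=cloud(f["d"],i);p=f["p"]
z=P[...,2]
# front edge of bar: cols 252..352
pts=[]
for u in range(252,352):
    r=np.where((z[150:260,u]>.168)&(z[150:260,u]<.185))[0].max()+150
    pts.append(ray(i,u,r+.5,.175)[:2])
pts=np.array(pts,np.float32);vx,vy,x0,y0=cv2.fitLine(pts,cv2.DIST_HUBER,0,.01,.01).ravel()
print("front edge dir",np.degrees(np.arctan2(vy,vx)),x0,y0)
# housing side edges, rows 100..180
for side in(0,1):
    q=[]
    for v in range(100,150):
        c=np.where((z[v,180:420]>.168)&(z[v,180:420]<.185))[0]
        u=c.min()-.5+180 if side==0 else c.max()+.5+180
        q.append(ray(i,u,v,.175)[:2])
    q=np.array(q,np.float32);l=cv2.fitLine(q,cv2.DIST_HUBER,0,.01,.01).ravel();print("side",np.degrees(np.arctan2(l[1],l[0])),l[2:])
q=[]
for u in range(230,370):
    r=np.where((z[60:260,u]>.168)&(z[60:260,u]<.185))[0].min()+60
    q.append(ray(i,u,r-.5,.175)[:2])
l=cv2.fitLine(np.array(q,np.float32),cv2.DIST_HUBER,0,.01,.01).ravel();print("back",np.degrees(np.arctan2(l[1],l[0])),l[2:])
# fin
sub=np.zeros(z.shape,bool);sub[285:350,365:430]=1
m=sub&(z>.057)&(P[...,0]<.42)
Q=P[m];print("fin",len(Q),np.median(Q,0),cv2.minAreaRect(Q[:,:2].astype(np.float32)))
m=sub&(z>.05)&(P[...,0]>.42)
Q=P[m];print("plate",len(Q),Q.mean(0),cv2.minAreaRect(Q[:,:2].astype(np.float32)))
m=sub&(z>.008)
c,_=cv2.findContours(m.astype(np.uint8),0,1)
c=max(c,key=cv2.contourArea);print(cv2.approxPolyDP(c,3,True).ravel())
w=robot.camera_info("wrist");o=robot.get_obs();T=Rq(o["tool_rot"])
print("cam in tool",T.inv().apply(w["eye"]-o["tool_pos"]),(T.inv()*Rq(w["orientation"])).as_matrix().round(3))
print(T.as_matrix().round(3))
E
```

```text
front edge dir -85.05531 0.60536045 0.0036345373
side 5.320064 [0.7866663  0.18156397]
side 5.2010803 [ 0.816186   -0.17483625]
back -84.79647 [ 0.9119949  -0.01123334]
fin 104 [ 0.38723019 -0.24489262  0.0620689 ] ((0.33135029673576355, -0.17643983662128448), (0.026968248188495636, 0.2265126258134842), 40.32985305786133)
plate 237 [ 0.45271318 -0.27443771  0.05925741] ((0.4528700113296509, -0.27462252974510193), (0.08895981311798096, 0.016991527751088142), 66.1123046875)
[400 287 396 292 388 289 368 327 401 345 422 306 415 302 419 297]
cam in tool [-0.14203753  0.08426648 -0.00117975] [[ 0.    -0.324  0.946]
 [-0.    -0.946 -0.324]
 [ 1.    -0.    -0.   ]]
[[-0.001 -0.946  0.324]
 [-0.002  0.324  0.946]
 [-1.     0.    -0.002]]
```

```bash
cat >> h.py <<'E'
RM=np.array([.6069,-.0140,.107]);YS=np.radians(5.1)
def tool(psi,L):
    d=np.array([np.cos(psi),np.sin(psi),0]);x=d*np.sin(L)-np.array([0,0,np.cos(L)]);z=np.array([-np.sin(psi),np.cos(psi),0])
    return R.from_matrix(np.stack([x,np.cross(z,x),z],1))
def row(pos,Rt,grip,obs=None):
    o=obs or robot.get_obs();T=Rq(o["tool_rot"])
    rv=np.degrees((T.inv()*Rt).as_rotvec());t=T.inv().apply(np.asarray(pos)-o["tool_pos"])
    print("row",[float(x) for x in rv.round(2)],[float(x) for x in t.round(4)],grip,"rows>=",np.linalg.norm(t)/.05,np.linalg.norm(rv)/8.59)
E
python3 - <<'E'
from h import *
d=np.array([np.cos(YS),np.sin(YS),0])
row([.505,-.02,.195],tool(YS,np.radians(40)),1)
E
```

```text
row [-22.97, -8.47, -39.43] [0.0362, -0.4843, -0.5297] 1 rows>= 14.372790789894468 5.402935903696759
```

>>> send_rows(increments=[[[-23,-8.5,-39.4,0.036,-0.484,-0.53,1],[-23,-8.5,-39.4,0.036,-0.484,-0.53,1],[-23,-8.5,-39.4,0.036,-0.484,-0.53,1],[-23,-8.5,-39.4,0.036,-0.484,-0.53,1],[-23,-8.5,-39.4,0.036,-0.484,-0.53,1],[-23,-8.5,-39.4,0.036,-0.484,-0.53,1],[-23,-8.5,-39.4,0.036,-0.484,-0.53,1],[-23,-8.5,-39.4,0.036,-0.484,-0.53,1],[-23,-8.5,-39.4,0.036,-0.484,-0.53,1],[-23,-8.5,-39.4,0.036,-0.484,-0.53,1],[-23,-8.5,-39.4,0.036,-0.484,-0.53,1],[-23,-8.5,-39.4,0.036,-0.484,-0.53,1],[-23,-8.5,-39.4,0.036,-0.484,-0.53,1],[-23,-8.5,-39.4,0.036,-0.484,-0.53,1],[-23,-8.5,-39.4,0.036,-0.484,-0.53,1],[-23,-8.5,-39.4,0.036,-0.484,-0.53,1],[-23,-8.5,-39.4,0.036,-0.484,-0.53,1],[-23,-8.5,-39.4,0.036,-0.484,-0.53,1]]])

```text
time_s: 1.95
tool_pos: [0.5062, -0.0241, 0.1961]
tool_rot: [-0.629, 0.652, -0.271, -0.325]
force: [-0.2, 0.1, -0.2]
opening: 1.002
```

```bash
python3 - <<'E'
from h import *
i=robot.camera_info("wrist");p,d=robot.read_camera("wrist");cv2.imwrite("pics/w1.png",p);P=cloud(d,i);np.savez("pics/w1.npz",p=p,d=d)
print(i["eye"],robot.get_obs()["qpos"])
# in rail frame
D=P-RM;c,s=np.cos(YS),np.sin(YS)
X=D[...,0]*c+D[...,1]*s;Y=-D[...,0]*s+D[...,1]*c;Z=D[...,2]
for y0 in(-.1,-.06,0,.06):
    m=(abs(Y-y0)<.0025)&(abs(X)<.06)&(Z>-.1)&(Z<.08)
    idx=np.argsort(-Z[m]);print(y0);print(" ".join(f"{z*1e3:.0f}:{x*1e3:.0f}" for z,x in zip(Z[m][idx][::4],X[m][idx][::4])))
E
```

```text
[ 0.34983482 -0.03780258  0.25082417] [-0.2335521  -0.45069567  2.47842465  0.45068805  0.48367854 -2.22039027]
-0.1
59:1 58:-1 57:1 34:42 34:43 33:43 32:42 32:43 31:43 30:43 30:44 29:43 29:42 28:41 27:43 27:28 27:28 26:26 26:28 26:26 26:31 26:12 26:14 26:6 26:25 26:27 26:2 26:10 26:13 26:1 26:5 26:23 26:9 26:5 26:17 26:11 26:42 25:9 25:26 25:43 25:4 25:0 25:1 25:42 25:2 24:43 24:1 23:43 23:43 23:1 23:42 22:43 22:1 21:1 21:1 21:1 20:1 19:1 19:0 18:1 17:1 17:1 16:1 15:2 15:1 14:0 14:1 13:1 12:1 12:0 11:1 10:1 10:1 9:2 9:1 8:-0 8:1 7:1 6:0 6:1 5:1 5:-0 4:1 3:1 3:2 2:1 2:2 1:2 0:1 -1:1 -1:2 -2:1 -2:0 -3:1 -3:0 -18:1 -18:4 -18:2 -19:4 -19:2 -19:26 -20:1 -20:26 -20:2 -21:1 -21:28 -22:27 -22:28 -22:26 -23:27 -23:26 -23:28 -24:27 -24:0 -24:1 -25:1 -25:-0 -26:27 -26:1 -26:2 -27:1 -27:2 -28:1 -28:26 -28:27 -29:-1 -29:27 -29:-0 -30:28 -30:25 -30:25 -31:27 -31:1 -32:0 -32:-0 -33:1 -34:0 -35:2 -35:1 -36:1 -37:0 -38:0 -39:1 -39:1 -40:-0 -40:1 -42:1 -42:0 -43:1 -44:1 -44:-0 -45:0 -46:-1 -47:1 -48:1 -49:1 -50:1 -51:1 -52:1 -52:0 -53:1 -54:1 -55:1 -56:0 -57:0 -58:1 -58:1 -59:0 -60:0 -61:1 -62:1 -63:
[... 4450 characters left out ...]
7 -21:26 -21:0 -22:27 -22:0 -22:26 -23:-0 -23:0 -24:-1 -24:1 -24:-1 -25:26 -25:27 -26:-1 -26:26 -26:25 -27:1 -27:-0 -28:1 -28:-1 -29:25 -29:-1 -29:26 -29:0 -30:1 -30:25 -30:-0 -31:0 -31:-0 -32:1 -33:0 -34:-0 -34:-0 -35:0 -36:-0 -36:-1 -37:1 -38:-0 -39:-0 -39:-1 -40:-0 -40:-1 -41:-1 -42:0 -43:-0 -44:1 -45:-1 -46:-0 -47:-0 -47:-1 -48:0 -49:-0 -50:-0 -50:0 -51:-0 -52:-1 -53:1 -54:-1 -55:0 -56:-0 -57:-0 -57:1 -58:1 -59:-0 -59:0 -60:-0 -61:-1 -63:-0 -63:-0 -65:-0 -65:-1 -66:-0 -66:-1 -67:0 -69:0 -70:-0 -70:-1 -71:-1 -73:0 -73:-0 -74:-0 -75:-1 -76:0 -77:-0 -78:-1 -78:0 -79:-0 -87:4 -87:6 -87:6 -88:2 -88:4 -88:5 -88:1 -88:4 -89:1 -90:1 -91:0 -93:1 -93:0 -94:-0 -95:1 -96:0 -97:-0 -98:1 -99:0 -100:-0
```

View pics/w1.png

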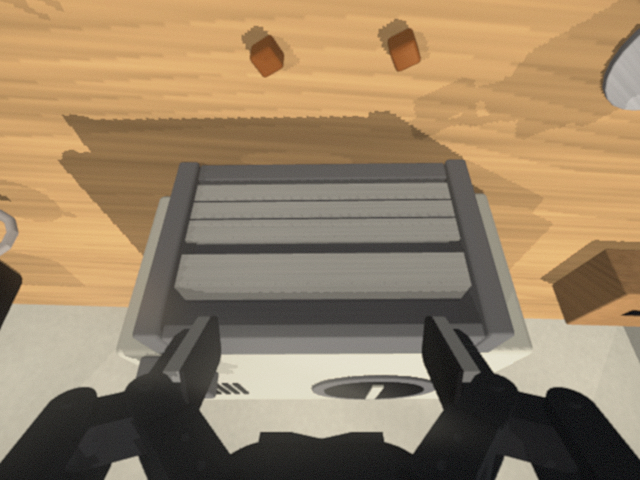

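```bash
cat >> h.py <<'E'
def FK(q,p):
    r0,h,a,b,c,e=p
    A=R.from_euler('z',q[0]);X=A.apply([r0,0,0])+[0,0,h]
    A=A*R.from_euler('y',q[1]);X=X+A.apply([0,0,a]);A=A*R.from_euler('y',q[2]);X=X+A.apply([e,0,b])
    A=A*R.from_euler('z',q[3])*R.from_euler('y',q[4]);return X+A.apply([0,0,c]),A.apply([0,0,1])
E
python3 - <<'E'
from h import *
from scipy.optimize import least_squares
data=[([1.20411197e+00,2.64808048e-01,1.60538983,0,1.27367999],[0.2183386,0.63793679,0.22991648])]
o=robot.get_obs();data.append((list(o["qpos"][:5]),o["tool_pos"]))
for q,t in data: print(FK(q,[0,.3,.4,.4,.2,0])[1])
print(Rq(o["tool_rot"]).as_matrix()[:,0])
f=lambda p:np.r_[np.concatenate([(FK(q,p)[0]-t) for q,t in data])*1000, (p-np.array([0,.35,.42,.42,.25,0]))*3]
s=least_squares(f,[0,.3,.4,.4,.2,0]);print(s.x,s.fun[:6])
E
```

```text
[-8.19299351e-04 -2.13329426e-03 -9.99997389e-01]
[ 0.64010648  0.05593989 -0.76624697]
[ 0.64010648  0.05593989 -0.76624697]
[-0.16739906  0.28586778  0.61482885  0.7038355   0.47042205 -0.02997563] [ 2.32360730e+01 -8.92388764e+00 -2.49737614e-02 -8.01738820e-03
 -4.01709204e-02  2.55509513e-02]
```

```bash
cat > geo.py <<'E'
import numpy as np
# rail-plane coords: x into rail, z rel. mouth lower edge
boxes=[(0,4,-62,0),(0,4,14,44),(26,40,-70,100),(4,40,-70,-12),(4,40,38,100),(0,40,44,100)]
def sdf(p,b):
    cx,cz=(b[0]+b[1])/2,(b[2]+b[3])/2;qx=abs(p[...,0]-cx)-(b[1]-b[0])/2;qz=abs(p[...,1]-cz)-(b[3]-b[2])/2
    return np.hypot(np.maximum(qx,0),np.maximum(qz,0))+np.minimum(np.maximum(qx,qz),0)
tb=[(-5,0,0,56),(0,11.5,52,56),(8,11.5,52,74),(-100,-5,0,3)]
def outl(b,n=40):
    t=np.linspace(0,1,n);x0,x1,z0,z1=b
    return np.concatenate([np.stack([x0+(x1-x0)*t,0*t+z0],1),np.stack([x0+(x1-x0)*t,0*t+z1],1),np.stack([0*t+x0,z0+(z1-z0)*t],1),np.stack([0*t+x1,z0+(z1-z0)*t],1)])
TP=np.concatenate([outl(b) for b in tb]);TP-= [0,52]   # rel. hook_root
RP=np.concatenate([outl(b,120) for b in boxes])
def M(a): c,s=np.cos(a),np.sin(a);return np.array([[c,s],[-s,c]]) # cols: tray x->(c,-s), z->(s,c)
def clear(a,pos):
    W=TP@M(a).T+pos
    d1=min(sdf(W,b).min() for b in boxes)
    L=(RP-pos)@M(a)+[0,52]
    d2=min(sdf(L,b).min() for b in tb)
    return min(d1,d2)
E
cat > g1.py <<'E'
from geo import *
for ad in(50,45,42,40,38,35,30,25,20,15,10,5,0):
    a=np.radians(ad);best={}
    for x in np.arange(-30,8,1.):
        r=[(clear(a,np.array([x,z])),z) for z in np.arange(-25,30,1.)]
        c,z=max(r);tip=M(a)@[9.75,22]+[x,z]
        if tip[0]>-6: best[x]=(round(c,1),z,tip.round(1).tolist())
    print(ad,{k:v for k,v in best.items() if v[0]>0})
E
python3 g1.py
```

```text
50 {np.float64(-29.0): (np.float64(7.9), np.float64(2.0), [-5.9, 8.7]), np.float64(-28.0): (np.float64(7.3), np.float64(1.0), [-4.9, 7.7]), np.float64(-27.0): (np.float64(6.6), np.float64(1.0), [-3.9, 7.7]), np.float64(-26.0): (np.float64(6.0), np.float64(1.0), [-2.9, 7.7]), np.float64(-25.0): (np.float64(5.3), np.float64(1.0), [-1.9, 7.7]), np.float64(-24.0): (np.float64(4.7), np.float64(1.0), [-0.9, 7.7]), np.float64(-23.0): (np.float64(4.1), np.float64(2.0), [0.1, 8.7]), np.float64(-22.0): (np.float64(4.0), np.float64(2.0), [1.1, 8.7]), np.float64(-21.0): (np.float64(3.5), np.float64(2.0), [2.1, 8.7]), np.float64(-20.0): (np.float64(3.0), np.float64(3.0), [3.1, 9.7]), np.float64(-19.0): (np.float64(3.0), np.float64(3.0), [4.1, 9.7]), np.float64(-18.0): (np.float64(2.4), np.float64(3.0), [5.1, 9.7]), np.float64(-17.0): (np.float64(2.2), np.float64(4.0), [6.1, 10.7]), np.float64(-16.0): (np.float64(2.0), np.float64(5.0), [7.1, 11.7]), np.float64(-15.0): (np.float64(2.0), np.float64(5.0), [8.1, 11.7]), np.float64(-14.0): (np.float64(2.1), np.float64(6.0), [9.1, 12.7]), np.float64(-13
[... 18738 characters left out ...]
 [8.6, 24.1]), np.float64(-2.0): (np.float64(2.6), np.float64(7.0), [9.6, 28.1]), np.float64(-1.0): (np.float64(1.7), np.float64(8.0), [10.6, 29.1]), np.float64(0.0): (np.float64(0.8), np.float64(9.0), [11.6, 30.1])}
0 {np.float64(-15.0): (np.float64(3.5), np.float64(29.0), [-5.2, 51.0]), np.float64(-14.0): (np.float64(2.5), np.float64(29.0), [-4.2, 51.0]), np.float64(-13.0): (np.float64(1.5), np.float64(29.0), [-3.2, 51.0]), np.float64(-12.0): (np.float64(0.5), np.float64(29.0), [-2.2, 51.0]), np.float64(-3.0): (np.float64(1.0), np.float64(9.0), [6.8, 31.0]), np.float64(-2.0): (np.float64(2.0), np.float64(8.0), [7.8, 30.0]), np.float64(-1.0): (np.float64(1.0), np.float64(9.0), [8.8, 31.0])}
```

```bash
python3 - <<'E'
from h import *
Rt=tool(np.radians(-23.9),np.radians(30));g=np.array([.3859,-.2449,.049]);x=Rt.as_matrix()[:,0]
row(g+x*(.0187-.09),Rt,1)
print(g+x*(.0187-.09))
E
```

```text
row [23.45, 16.61, 9.73] [-0.0441, 0.1831, -0.1951] 1 rows>= 5.4240493633324 3.532042193803524
[ 0.35330685 -0.2304567   0.11074761]
```

>>> send_rows(increments=[[[23.4,16.6,9.7,-0.044,0.183,-0.195,1],[23.4,16.6,9.7,-0.044,0.183,-0.195,1],[23.4,16.6,9.7,-0.044,0.183,-0.195,1],[23.4,16.6,9.7,-0.044,0.183,-0.195,1],[23.4,16.6,9.7,-0.044,0.183,-0.195,1],[23.4,16.6,9.7,-0.044,0.183,-0.195,1],[23.4,16.6,9.7,-0.044,0.183,-0.195,1],[23.4,16.6,9.7,-0.044,0.183,-0.195,1],[23.4,16.6,9.7,-0.044,0.183,-0.195,1]]])

```text
time_s: 2.9
tool_pos: [0.3599, -0.2312, 0.1148]
tool_rot: [0.671, -0.526, 0.472, 0.224]
force: [-0.1, 0.2, -0.1]
opening: 0.997
```

```bash
python3 - <<'E'
from h import *
o=robot.get_obs();print(o["time_s"],o["qpos"],o["tool_pos"],Rq(o["tool_rot"]).as_matrix().round(3))
i=robot.camera_info("wrist");p,d=robot.read_camera("wrist");cv2.imwrite("pics/w2.png",p);np.savez("pics/w2.npz",p=p,d=d,K=i["intrinsics"],e=i["eye"],q=i["orientation"])
E
```

```text
2.9 [-0.77656182 -0.45479772  2.57077474  0.34197191  0.56446837 -2.18638273] [ 0.35989777 -0.23124111  0.11477149] [[ 0.455 -0.798  0.397]
 [-0.195  0.345  0.918]
 [-0.869 -0.495  0.001]]
```

View pics/w2.png

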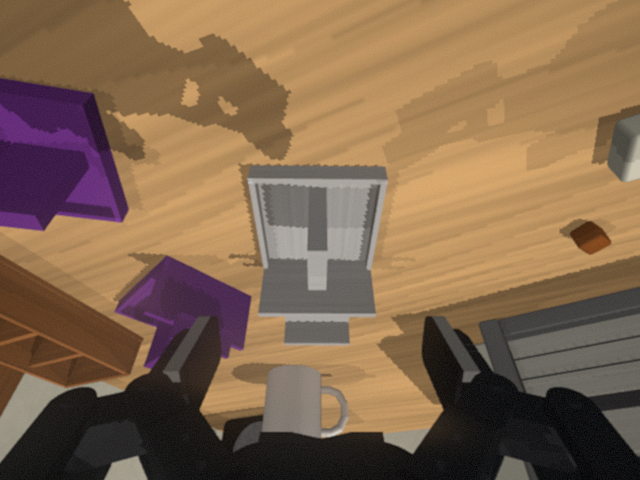

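```bash
python3 - <<'E'
from h import *
import json
from scipy.optimize import least_squares
o=robot.get_obs()
data=[([1.20411197e+00,2.64808048e-01,1.60538983,0,1.27367999],[0.2183386,0.63793679,0.22991648]),
([-0.2335521,-0.45069567,2.47842465,0.45068805,0.48367854],[0.5062,-0.0241,0.1961]),(list(o["qpos"][:5]),o["tool_pos"])]
def F(q,p):
    r0,h,a,b,c,e,l=p
    A=R.from_euler('z',q[0]);X=A.apply([r0,l,0])+[0,0,h]
    A=A*R.from_euler('y',q[1]);X=X+A.apply([0,0,a]);A=A*R.from_euler('y',q[2]);X=X+A.apply([e,0,b])
    A=A*R.from_euler('z',q[3])*R.from_euler('y',q[4]);return X+A.apply([0,0,c])
f=lambda p:np.r_[np.concatenate([(F(q,p)-t) for q,t in data])*1000, (p-np.array([0,.35,.42,.42,.25,0,.02]))*.3]
s=least_squares(f,[0,.3,.4,.4,.2,0,0]);print(s.x.round(4),s.fun[:9].round(2))
p=s.x
def ik(pos,Rt,q0):
    x=Rt.as_matrix()[:,0]
    def A(q):return (R.from_euler('z',q[0])*R.from_euler('y',q[1]+q[2])*R.from_euler('z',q[3])*R.from_euler('y',q[4])).apply([0,0,1])
    r=least_squares(lambda q:np.r_[(F(q,p)-pos)*10,A(q)-x],q0);return r.x,r.cost
for L in(10,20,25,30):
  for gz in(.049,.109):
    Rt=tool(np.radians(-23.9),np.radians(L));g=np.array([.3859,-.2449,gz]);x=Rt.as_matrix()[:,0]
    print(L,gz,[v.round(3) if i==0 else v for i,v in enumerate(ik(g+x*.0187,Rt,o["qpos"][:5]))])
E
```

```text
[-0.0011  0.2778  0.5043  0.5749  0.3465  0.0191  0.0245] [ 0.35 -0.16  0.25  0.24  0.96 -0.69 -0.41 -0.44  0.44]
10 0.049 [array([-0.648, -0.004,  2.336,  0.066,  0.641]), np.float64(1.3639435866150404e-30)]
10 0.109 [array([-0.648, -0.115,  2.3  ,  0.056,  0.787]), np.float64(1.1313008789827843e-29)]
20 0.049 [array([-0.684, -0.085,  2.449,  0.21 ,  0.448]), np.float64(1.1205261073076942e-22)]
20 0.109 [array([-0.684, -0.214,  2.413,  0.158,  0.61 ]), np.float64(1.119896308848728e-22)]
25 0.049 [array([-0.706, -0.116,  2.505,  0.356,  0.353]), np.float64(2.0905046365767595e-23)]
25 0.109 [array([-0.706, -0.257,  2.47 ,  0.244,  0.522]), np.float64(1.1996848735181419e-28)]
30 0.049 [array([-0.73 , -0.138,  2.558,  0.623,  0.267]), np.float64(2.682435226542542e-30)]
30 0.109 [array([-0.73 , -0.295,  2.525,  0.374,  0.436]), np.float64(1.16634317432091e-30)]
```

```bash
python3 - <<'E'
from h import *
f=np.load("pics/w2.npz");i=dict(intrinsics=f["K"],eye=f["e"],orientation=f["q"]);P=cloud(f["d"],i)
z=P[...,2];yw=np.radians(-23.9);O=np.array([.4499,-.2733]);D=P[...,:2]-O
X=D[...,0]*np.cos(yw)+D[...,1]*np.sin(yw);Y=-D[...,0]*np.sin(yw)+D[...,1]*np.cos(yw)
box=(abs(Y)<.06)&(X>-.12)&(X<.03)
m=box&(abs(z-.062)<.003)&(X<-.03);print("fin",m.sum(),X[m].min(),X[m].max(),Y[m].min(),Y[m].max(),np.median(z[m]))
pl=cv2.fitLine(np.stack([X[m],Y[m]],1).astype(np.float32),2,0,.01,.01).ravel();print(np.degrees(np.arctan2(pl[1],pl[0])),pl)
m=box&(abs(z-.056)<.003)&(X>-.02)&(X<.002);print("plate top",m.sum(),np.percentile(X[m],[2,98]),np.percentile(Y[m],[1,99]))
m=box&(z>.02)&(z<.05)&(X>-.02)&(X<.005)&(abs(Y)<.04);l=cv2.fitLine(np.stack([X[m],Y[m]],1).astype(np.float32),2,0,.01,.01).ravel();print("plate front",np.median(X[m]),np.degrees(np.arctan2(l[1],l[0])))
m=box&(z>.07)&(z<.08);print("lip",m.sum(),np.median(X[m]),np.percentile(Y[m],[1,99]),np.median(z[m]))
Rt=tool(np.radians(-23.9),np.radians(27));x=Rt.as_matrix()[:,0]
for gz in(.109,):row(np.array([.3859,-.2449,gz])+x*.0187,Rt,1)
E
```

```text
fin 813 -0.08682968524667034 -0.04567057169370309 -0.007846441222225995 0.0041440835942266226 0.061627310897551996
-0.17902151 [ 0.9999951  -0.00312451 -0.06902934 -0.0018426 ]
plate top 876 [-0.00692646  0.0016587 ] [-0.04589486  0.04141914]
plate front -0.005807219933615982 89.83735
lip 459 0.0074685144332473745 [-0.02639337  0.0222421 ] 0.07285918982641906
row [0.5, 0.34, 2.67] [0.0382, -0.0215, -0.0027] 1 rows>= 0.8785513431420413 0.3186708677238337
```

```bash
python3 - <<'E'
from h import *
Rt=tool(np.radians(-24),np.radians(27));x=Rt.as_matrix()[:,0]
for gz in(.109,.09,.07,.049):row(np.array([.3842,-.2462,gz])+x*.0187,Rt,1)
E
```

```text
row [0.59, 0.39, 2.67] [0.0377, -0.0206, -0.0046] 1 rows>= 0.8638506077613468 0.321430362193735
row [0.59, 0.39, 2.67] [0.0542, -0.0112, -0.0046] 1 rows>= 1.1106373994454846 0.321430362193735
row [0.59, 0.39, 2.67] [0.0716, -0.0013, -0.0046] 1 rows>= 1.4347261693299043 0.321430362193735
row [0.59, 0.39, 2.67] [0.0898, 0.0091, -0.0047] 1 rows>= 1.8080401312661023 0.321430362193735
```

>>> send_rows(increments=[[[0.6,0.4,2.7,0.038,-0.021,-0.0045,1],[0.6,0.4,2.7,0.038,-0.021,-0.0045,1],[0.6,0.4,2.7,0.038,-0.021,-0.0045,1]]])

```text
time_s: 3.25
tool_pos: [0.3923, -0.2491, 0.0901]
tool_rot: [0.666, -0.512, 0.487, 0.239]
force: [-1.1, -0.0, 0.1]
opening: 1.0
```

```bash
python3 - <<'E'
from h import *
print(robot.get_obs()["qpos"],robot.get_obs()["tool_pos"])
Rt=tool(np.radians(-24),np.radians(27));x=Rt.as_matrix()[:,0]
for gz in(.109,.08,.049):row(np.array([.3842,-.2462,gz])+x*.0187,Rt,1)
E
```

```text
[-0.72130896 -0.27643732  2.49684246  0.29107675  0.49219848 -2.10149519] [ 0.39233754 -0.24906414  0.09007645]
row [0.03, 0.11, -0.32] [-0.0021, -0.0009, -0.0007] 1 rows>= 0.04736271078081623 0.040189693360342414
row [0.03, 0.11, -0.32] [0.0238, 0.0121, -0.0007] 1 rows>= 0.5349495891870253 0.040189693360342414
row [0.03, 0.11, -0.32] [0.0515, 0.026, -0.0008] 1 rows>= 1.1548506958392903 0.040189693360342414
```

>>> send_rows(increments=[[[0,0.1,-0.3,0.012,0.006,-0.0007,1],[0,0.1,-0.3,0.024,0.012,-0.0007,1],[0,0.1,-0.3,0.038,0.019,-0.0007,1],[0,0.1,-0.3,0.0515,0.026,-0.0008,1],[0,0.1,-0.3,0.0515,0.026,-0.0008,1],[0,0.1,-0.3,0.0515,0.026,-0.0008,1]]])

```text
time_s: 3.85
tool_pos: [0.392, -0.2518, 0.036]
tool_rot: [0.667, -0.514, 0.486, 0.232]
force: [1.0, 0.6, -0.3]
opening: 1.001
```

```bash
python3 - <<'E'
from h import *
print(robot.get_obs()["qpos"],robot.get_obs()["tool_pos"])
Rt=tool(np.radians(-24),np.radians(27));x=Rt.as_matrix()[:,0]
for gz in(.049,):row(np.array([.3842,-.2462,gz])+x*.0187,Rt,1)
p,d=robot.read_camera("wrist");cv2.imwrite("pics/w3.png",p)
E
```

```text
[-0.72687756 -0.15692202  2.54236787  0.44050774  0.32560373 -2.26444012] [ 0.39201736 -0.25183691  0.03596289]
row [-0.09, -0.19, 0.4] [0.0028, 0.0025, 0.002] 1 rows>= 0.08464427599046193 0.05278745922553404
```

View pics/w3.png

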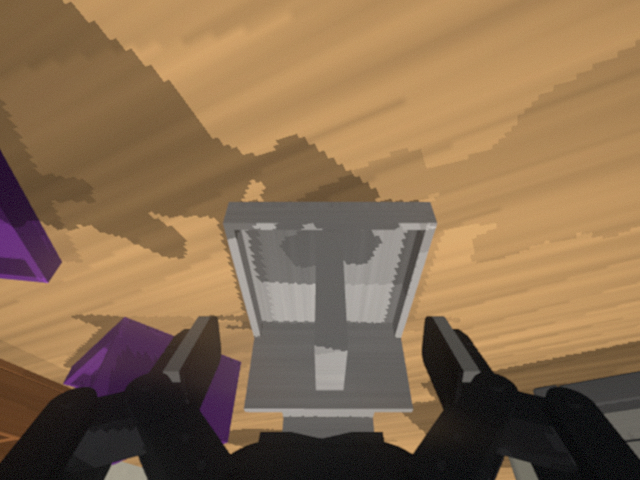

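```bash
python3 - <<'E'
from h import *
i=robot.camera_info("wrist");o=robot.get_obs();print(o["tool_pos"])
p,d=robot.read_camera("wrist");P=cloud(d,i);T=Rq(o["tool_rot"]);Q=T.inv().apply((P-o["tool_pos"]).reshape(-1,3)).reshape(P.shape)
z=P[...,2]
u=np.arange(640)[None,:]+0*z
m=(abs(z-.062)<.003)&(u>280)&(u<380);m[:200]=0;m[400:]=0
D=P[...,:2]-[.4482,-.2746];yw=np.radians(-24)
X=D[...,0]*np.cos(yw)+D[...,1]*np.sin(yw);Y=-D[...,0]*np.sin(yw)+D[...,1]*np.cos(yw)
m&=(X<-.03)
print(m.sum(),np.percentile(Q[m],[2,50,98],axis=0).round(4))
print(np.percentile(X[m],[2,98]),np.percentile(Y[m],[2,98]))
l=cv2.fitLine(np.stack([X[m],Y[m]],1).astype(np.float32),2,0,.01,.01).ravel();print(np.degrees(np.arctan(l[1]/l[0])))
row(o["tool_pos"],tool(np.radians(-24),np.radians(27)),1)
E
```

```text
[ 0.39245861 -0.25247519  0.03649541]
1596 [[-0.0339 -0.0241 -0.0034]
 [-0.0272 -0.0019  0.0024]
 [-0.0158  0.0117  0.0082]]
[-0.08556487 -0.04584201] [-0.00575919  0.00577644]
-0.09801758
row [-0.09, -0.23, 0.49] [-0.0, 0.0003, 0.0002] 1 rows>= 0.00783307795876979 0.06360095189487228
```

>>> send_rows(increments=[[[0,-0.2,0.4,0.003,0.002,0.0024,1],[0,-0.2,0.4,0.003,0.002,0.0024,1],[0,-0.2,0.4,0.003,0.002,0.0024,1],[0,-0.2,0.4,0.003,0.002,0.0024,0],[0,-0.2,0.4,0.003,0.002,0.0024,0],[0,-0.2,0.4,0.003,0.002,0.0024,0],[0,-0.2,0.4,0.003,0.002,0.0024,0],[0,-0.2,0.4,0.003,0.002,0.0024,0],[0,-0.2,0.4,0.003,0.002,0.0024,0],[0,-0.2,0.4,0.003,0.002,0.0024,0],[0,-0.2,0.4,0.003,0.002,0.0024,0],[0,-0.2,0.4,0.003,0.002,0.0024,0]]])

```text
time_s: 5.15
tool_pos: [0.3923, -0.2502, 0.0312]
tool_rot: [0.667, -0.512, 0.488, 0.236]
force: [0.3, 0.7, 1.8]
opening: 0.129
```

```bash
python3 - <<'E'
from h import *
o=robot.get_obs();print(o["qpos"],o["tool_pos"],o["force"],o["opening"])
Rt=tool(np.radians(-24),np.radians(27));x=Rt.as_matrix()[:,0]
for gz in(.049,.13):row(np.array([.3842,-.2462,gz])+x*.0187,Rt,0)
p,d=robot.read_camera("wrist");cv2.imwrite("pics/w4.png",p)
E
```

```text
[-0.72303094 -0.14334367  2.54022611  0.44082243  0.32297945 -2.26163316] [ 0.39228746 -0.25016314  0.03119725] [0.33792073 0.68770974 1.84426597] 0.12853151219344464
row [-0.16, -0.0, -0.1] [-0.0012, -0.0001, 0.0003] 0 rows>= 0.025861228099679633 0.022110799978164536
row [-0.16, -0.0, -0.1] [-0.0735, -0.0367, 0.0004] 0 rows>= 1.6428636205755147 0.022110799978164536
```

View pics/w4.png

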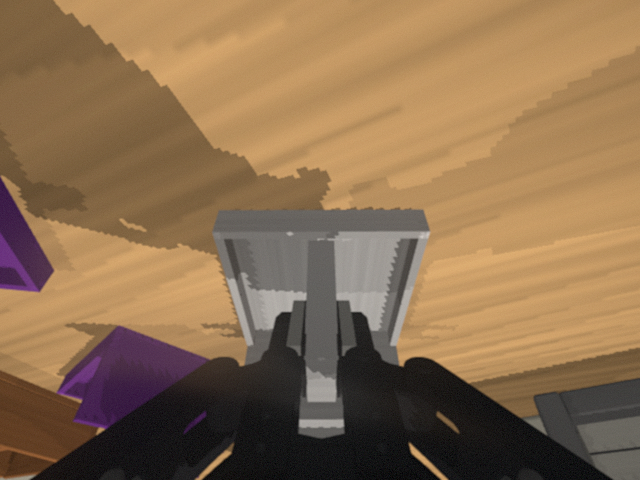

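>>> send_rows(increments=[[[0,0,0,-0.012,-0.006,0,0],[0,0,0,-0.03,-0.015,0,0],[0,0,0,-0.048,-0.024,0,0],[0,0,0,-0.066,-0.033,0,0],[0,0,0,-0.073,-0.037,0,0],[0,0,0,-0.073,-0.037,0,0],[0,0,0,-0.073,-0.037,0,0],[0,0,0,-0.073,-0.037,0,0]]])

```text
time_s: 6.0
tool_pos: [0.3912, -0.2493, 0.1112]
tool_rot: [0.667, -0.511, 0.488, 0.237]
force: [-0.2, 0.1, -2.3]
opening: 0.133
```

```bash
python3 - <<'E'
from h import *
o=robot.get_obs();print(o["qpos"],o["tool_pos"],o["force"],o["opening"])
i=robot.camera_info("wrist");p,d=robot.read_camera("wrist");cv2.imwrite("pics/w5.png",p);P=cloud(d,i);T=Rq(o["tool_rot"])
np.savez("pics/w5.npz",Q=T.inv().apply((P-o["tool_pos"]).reshape(-1,3)).reshape(P.shape),P=P)
for n in("top","side"):
    p,d=robot.read_camera(n);cv2.imwrite(f"pics/{n}5.png",p);np.savez(f"pics/{n}5.npz",p=p,d=d)
E
```

```text
[-0.72336    -0.31861736  2.47970491  0.26314258  0.54845108 -2.06729175] [ 0.39122036 -0.24933483  0.1111542 ] [-0.2187908   0.10497154 -2.32621197] 0.13318593346551028
```

View pics/w5.png

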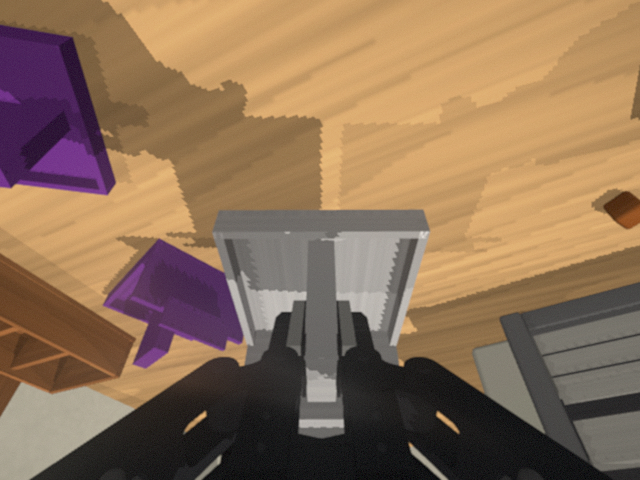

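View pics/top5.png

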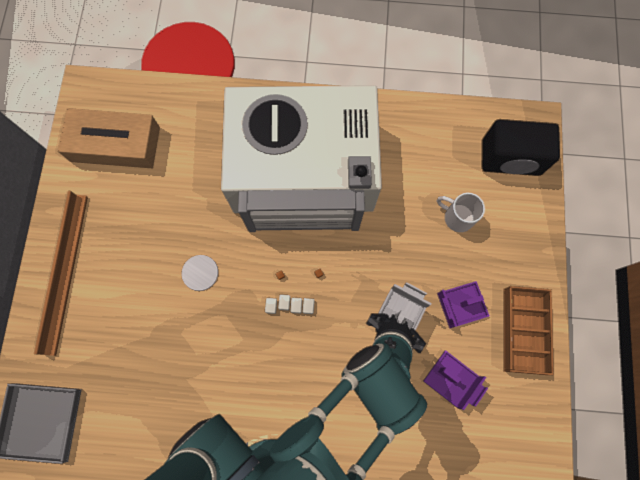

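```bash
python3 - <<'E'
from h import *
f=np.load("pics/w5.npz");Q=f["Q"]
# tray frame guess in tool frame: L=27: tray x = tool x*sinL - tool y*cosL ; tray z = -x cosL - y sinL ; y=z
def tr(Q,L): s,c=np.sin(L),np.cos(L);return np.stack([Q[...,0]*s-Q[...,1]*c,Q[...,2],-Q[...,0]*c-Q[...,1]*s],-1)
W=tr(Q,np.radians(27));
v,u=np.mgrid[0:480,0:640]
# floor patches left and right of fin, tool
m=((((u>262)&(u<290))|((u>355)&(u<380)))&(v>245)&(v<290))
A=W[m];c=np.linalg.lstsq(np.c_[A[:,:2],np.ones(len(A))],A[:,2],rcond=None)[0];r=A[:,2]-np.c_[A[:,:2],np.ones(len(A))]@c
g=abs(r)<.003;c=np.linalg.lstsq(np.c_[A[g,:2],np.ones(g.sum())],A[g,2],rcond=None)[0]
print("floor slope deg x,y",np.degrees(np.arctan(c[:2])),"z at x=-.05:",c[2],len(A),g.sum())
m=(u>308)&(u<333)&(v>240)&(v<300);A=W[m];k=A[:,2]>np.percentile(A[:,2],50)
print("fin top z",np.percentile(A[:,2],[10,50,90]),"x min",np.percentile(A[:,0],[1,5]))
B=A[A[:,2]>np.median(A[:,2])-.004];cc=np.polyfit(B[:,0],B[:,2],1);print("fin slope",np.degrees(np.arctan(cc[0])),"fin xmin",B[:,0].min(),"y",B[:,1].min(),B[:,1].max())
col=W[:, 322];
for vv in range(200,310,4): print(vv,col[vv].round(4))
E
```

```text
floor slope deg x,y [-1.22370813 -0.14131432] z at x=-.05: -0.027680046466876402 2244 990
fin top z [-0.02368332 -0.00951954  0.00283726] x min [-0.02504668 -0.02456998]
fin slope -38.415268265411164 fin xmin -0.13981491194362605 y -0.006531681271594633 0.003433959146322466
200 [ 0.0192 -0.0006 -0.1112]
204 [ 0.0236 -0.0006 -0.1122]
208 [ 0.026  -0.0006 -0.1106]
212 [-0.0386 -0.0009 -0.0303]
216 [-0.039  -0.0009 -0.0272]
220 [-0.039  -0.0009 -0.0246]
224 [-0.0389 -0.0009 -0.0221]
228 [-0.039  -0.0009 -0.0196]
232 [-0.038  -0.0009 -0.0182]
236 [-0.0359 -0.0009 -0.018 ]
240 [-0.0234 -0.0009 -0.0281]
244 [-0.024  -0.0009 -0.025 ]
248 [-0.0231 -0.0009 -0.0233]
252 [-0.0235 -0.0009 -0.0205]
256 [-0.0237 -0.0009 -0.0178]
260 [-0.0244 -0.0009 -0.0148]
264 [-0.0234 -0.0009 -0.0134]
268 [-0.0235 -0.0009 -0.011 ]
272 [-0.0232 -0.0009 -0.009 ]
276 [-0.0246 -0.0009 -0.0057]
280 [-0.0243 -0.0009 -0.0038]
284 [-0.024  -0.0009 -0.0019]
288 [-0.0234 -0.0009 -0.0004]
292 [-0.024  -0.0009  0.0022]
296 [-0.0233 -0.0009  0.0036]
300 [-0.0237 -0.0009  0.0058]
304 [-0.0242 -0.0009  0.0081]
308 [-0.0243 -0.0009  0.0101]
```

```bash
cat >> h.py <<'E'
YS=np.radians(5.3);LG=27.
def tcp(xr,zr,a,y=10.,face=.2,low=-18.2,pt=(-61.1,31.3)):
    """TCP pose for hook_root at (xr,zr) mm from face/lower edge, tip a deg"""
    A=np.radians(a);c,s=np.cos(A),np.sin(A);vx,vz=pt[0],pt[1]-52
    X=xr+face+c*vx+s*vz;Z=zr+low-s*vx+c*vz
    d=np.array([np.cos(YS),np.sin(YS),0]);n=np.array([-d[1],d[0],0])
    return RM+(d*X+n*y+[0,0,Z])/1000,tool(YS,np.radians(LG-a))
def where(o=None):
    o=o or robot.get_obs();x=Rq(o["tool_rot"]).as_matrix();yaw=np.degrees(np.arctan2(-x[0,2],x[1,2]));d=np.array([np.cos(YS),np.sin(YS),0]);n=np.array([-d[1],d[0],0])
    L=np.degrees(np.arctan2(x[:,0]@d,-x[2,0]));a=LG-L;p0,_=tcp(0,0,a,0);e=(o["tool_pos"]-p0)*1000
    print("t",o["time_s"],"root x %.1f z %.1f y %.1f a %.1f yaw %.1f roll %.1f"%(e@d,e[2],e@n,a,yaw,np.degrees(x[2,2])),"F",o["force"].round(1),"tq",o["ft_torque"].round(2),"op",round(o["opening"],3))
E
python3 - <<'E'
from h import *
where()
row(*tcp(-50,0,47),0)
print(tcp(-50,0,47)[0])
E
```

```text
t 6.15 root x -174.2 z 40.1 y -214.8 a 3.2 yaw -24.1 roll 0.1 F [-0.4  0.5 -2.4] tq [0.14 0.35 0.  ] op 0.135
row [-30.22, -1.68, 45.74] [-0.0054, -0.0053, 0.2594] 0 rows>= 5.191090320401412 6.385010354476644
[ 0.49982296 -0.0138903   0.11936835]
```

>>> send_rows(increments=[[[-3,-0.2,4.6,-0.0005,-0.0005,0.02,0],[-6,-0.3,9.1,-0.001,-0.001,0.05,0],[-9,-0.5,13.7,-0.0015,-0.0015,0.08,0],[-12,-0.7,18.3,-0.002,-0.002,0.11,0],[-15,-0.8,22.9,-0.003,-0.003,0.14,0],[-18,-1,27.4,-0.003,-0.003,0.17,0],[-21,-1.2,32,-0.004,-0.004,0.2,0],[-24,-1.3,36.6,-0.004,-0.004,0.22,0],[-27,-1.5,41.2,-0.005,-0.005,0.24,0],[-30.2,-1.7,45.7,-0.0054,-0.0053,0.26,0],[-30.2,-1.7,45.7,-0.0054,-0.0053,0.26,0],[-30.2,-1.7,45.7,-0.0054,-0.0053,0.26,0],[-30.2,-1.7,45.7,-0.0054,-0.0053,0.26,0],[-30.2,-1.7,45.7,-0.0054,-0.0053,0.26,0]]])

```text
time_s: 7.55
tool_pos: [0.4999, -0.0145, 0.1207]
tool_rot: [0.379, -0.433, 0.56, 0.596]
force: [1.9, 0.1, -1.8]
opening: 0.134
```

```bash
python3 - <<'E'
from h import *
o=robot.get_obs();print(o["qpos"]);where(o)
i=robot.camera_info("wrist");p,d=robot.read_camera("wrist");cv2.imwrite("pics/w6.png",p);P=cloud(d,i);T=Rq(o["tool_rot"])
np.savez("pics/w6.npz",Q=T.inv().apply((P-o["tool_pos"]).reshape(-1,3)).reshape(P.shape),P=P)
p,d=robot.read_camera("side");cv2.imwrite(f"pics/side6.png",cv2.resize(p[130:330,220:480],None,fx=3,fy=3,interpolation=3));i=robot.camera_info("side");np.savez("pics/side6.npz",P=cloud(d,i))
p,d=robot.read_camera("top");cv2.imwrite(f"pics/top6.png",cv2.resize(p[150:300,200:420],None,fx=3.5,fy=3.5,interpolation=3))
E
```

```text
[-0.0455706   0.26753494  1.85474481 -0.04891807  1.36250553 -1.6888007 ]
t 7.55 root x -49.8 z 1.5 y 9.4 a 46.8 yaw 5.2 roll -0.1 F [ 1.9  0.1 -1.8] tq [ 0.03 -0.23 -0.05] op 0.134
```

View pics/w6.png

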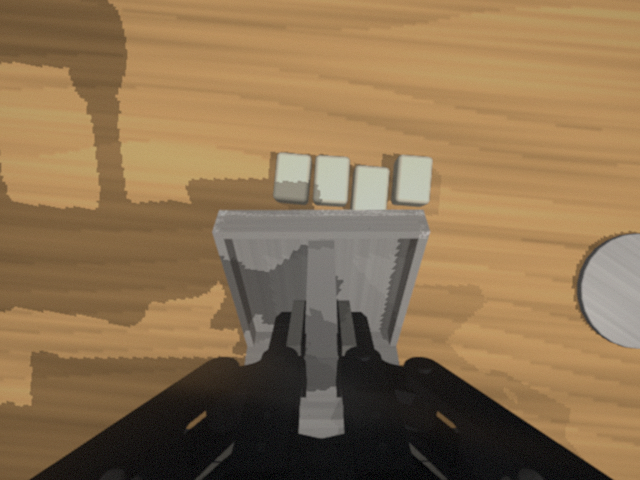

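View pics/side6.png

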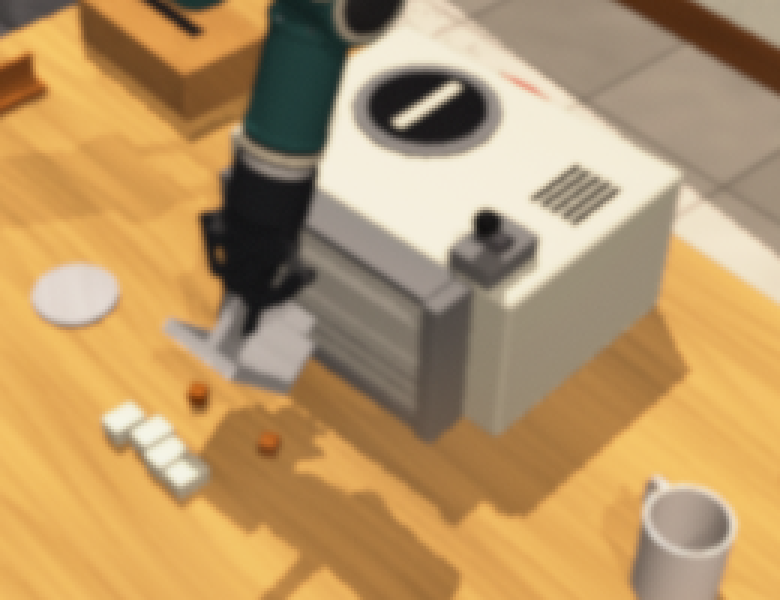

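View pics/top6.png

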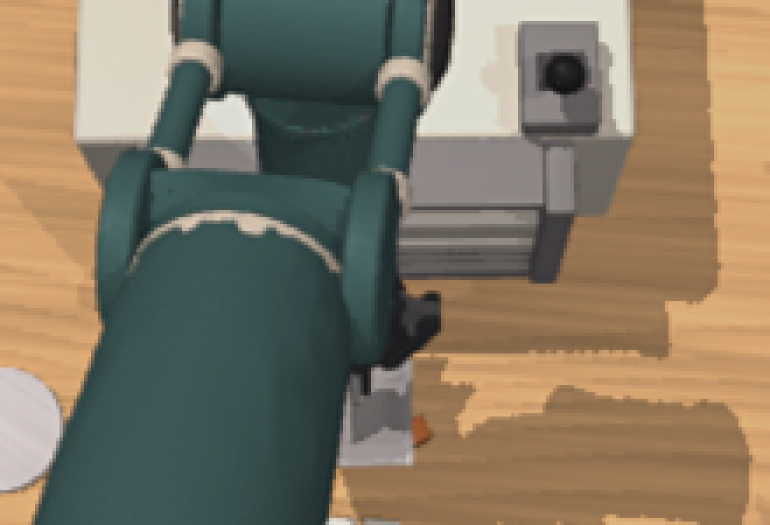

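```bash
python3 - <<'E'
from h import *
P=np.load("pics/side6.npz")["P"];d=np.array([np.cos(YS),np.sin(YS),0]);n=np.array([-d[1],d[0],0])
D=(P-RM);X=D@d*1e3-.2;Y=D@n*1e3;Z=D[...,2]*1e3+18.2
# remove root pos -49.8,1.5 and unrotate
a=np.radians(46.8);c,s=np.cos(a),np.sin(a);x=X+49.8;z=Z-1.5
tx=c*x-s*z;tz=s*x+c*z+52
m=(abs(Y-10)<60)&(tx>-115)&(tx<25)&(tz>-10)&(tz<85)&(X<-5)&(Z>-70)
print(m.sum());
h=lambda v:np.percentile(v,[1,5,50,95,99]).round(1)
k=m&(tz>58)&(tx>0);print("lip",k.sum(),h(tx[k]),h(tz[k]),h(Y[k]))
k=m&(tx>-15)&(tx<6)&(tz>5)&(tz<50);print("plate",k.sum(),h(tx[k]),h(tz[k]),h(Y[k]))
l=np.polyfit(tz[k],tx[k],1);print("slope",np.degrees(np.arctan(l[0])),np.polyval(l,[0,52]))
k=m&(tx<-15)&(tz<20);print("side rim",k.sum(),h(tx[k]),h(tz[k]),h(Y[k]))
# shuffler check in same camera: top z, face
k=(abs(Y)<150)&(X>20)&(X<150)&(abs(Z-86)<8);print("top Z",np.median(Z[k])-18.2+107)
k=(Y<-40)&(Y>-110)&(Z>20)&(Z<42)&(abs(X)<10);print("face X",k.sum(),np.median(X[k]))
E
```

```text
1199
lip 74 [ 2.3  3.5  8.9 14.6 17.5] [58.2 59.  66.1 73.6 74.5] [-18.  -17.    1.3  21.7  25. ]
plate 309 [-11.8  -8.8  -3.3   1.5   3.3] [ 5.9  8.3 27.9 47.5 49. ] [-38.9 -37.   -6.1  23.4  27. ]
slope 1.473267372341652 [-3.99481213 -2.65742231]
side rim 329 [-103.3 -101.5  -88.8  -27.8  -17.2] [ 0.1  1.2  9.  16.  19.3] [-39.9 -38.4  -0.   50.5  53.8]
top Z 174.32720892178077
face X 118 1.978384858553994
```

```bash
python3 - <<'E'
from h import *
where()
for x,z in((-38,.8),(-27,.8)): row(*tcp(x,z,47),0)
E
```

```text
t 7.7 root x -49.5 z 1.8 y 9.4 a 46.8 yaw 5.2 roll -0.1 F [ 0.2  0.  -1.5] tq [ 0.01 -0.22  0.01] op 0.131
row [-0.1, -0.06, 0.2] [-0.0031, -0.0112, 0.0006] 0 rows>= 0.23278949509249844 0.026907952951865193
row [-0.1, -0.06, 0.2] [-0.0069, -0.0215, 0.0006] 0 rows>= 0.45235746675699784 0.026907952951865193
```

>>> send_rows(increments=[[[-0.1,0,0.2,-0.001,-0.004,0.0003,0],[-0.1,0,0.2,-0.003,-0.011,0.0006,0],[-0.1,0,0.2,-0.005,-0.017,0.0006,0],[-0.1,0,0.2,-0.007,-0.0215,0.0006,0],[-0.1,0,0.2,-0.007,-0.0215,0.0006,0],[-0.1,0,0.2,-0.007,-0.0215,0.0006,0]]])

```text
time_s: 8.3
tool_pos: [0.5232, -0.0112, 0.1196]
tool_rot: [0.377, -0.432, 0.56, 0.598]
force: [-0.2, -0.4, -1.9]
opening: 0.133
```

```bash
python3 - <<'E'
from h import *
where()
for x,z in((-24,.9),(-20,1.7),(-17.5,2.7),(-15,4.5),(-11,8.5),(-7,11)): row(*tcp(x,z,47),0)
E
```

```text
t 8.3 root x -26.5 z 0.2 y 10.6 a 47.1 yaw 5.4 roll -0.0 F [-0.2 -0.4 -1.9] tq [ 0.04 -0.25  0.  ] op 0.133
row [0.07, -0.08, -0.09] [-0.0014, -0.0021, -0.0006] 0 rows>= 0.052308655672494445 0.015663180284424743
row [0.07, -0.08, -0.09] [-0.0036, -0.0056, -0.0006] 0 rows>= 0.13311693881490091 0.015663180284424743
row [0.07, -0.08, -0.09] [-0.0054, -0.0076, -0.0006] 0 rows>= 0.1863208145016966 0.015663180284424743
row [0.07, -0.08, -0.09] [-0.0079, -0.0093, -0.0006] 0 rows>= 0.24486602647145056 0.015663180284424743
row [0.07, -0.08, -0.09] [-0.013, -0.0117, -0.0006] 0 rows>= 0.3507273710533057 0.015663180284424743
row [0.07, -0.08, -0.09] [-0.0168, -0.0146, -0.0006] 0 rows>= 0.44484703497984085 0.015663180284424743
```

>>> send_rows(increments=[[[0,0,0,-0.0014,-0.0021,-0.0003,0],[0,0,0,-0.0025,-0.004,-0.0005,0],[0,0,0,-0.0036,-0.0056,-0.0006,0],[0,0,0,-0.0036,-0.0056,-0.0006,0],[0,0,0,-0.0036,-0.0056,-0.0006,0]]])

```text
time_s: 8.8
tool_pos: [0.5296, -0.0112, 0.1213]
tool_rot: [0.377, -0.432, 0.56, 0.598]
force: [0.4, 0.5, -1.7]
opening: 0.133
```

```bash
python3 - <<'E'
from h import *
where()
for x,z in((-18.5,2.2),(-17,3),(-15,4.5),(-13,6.5),(-11,8.5),(-7,11)): row(*tcp(x,z,47),0)
E
```

```text
t 8.8 root x -20.1 z 1.9 y 9.9 a 47.1 yaw 5.4 roll -0.1 F [ 0.4  0.5 -1.7] tq [ 0.01 -0.26 -0.03] op 0.133
row [0.06, -0.08, -0.06] [-0.0008, -0.0014, 0.0001] 0 rows>= 0.03201515413167198 0.013256252604503561
row [0.06, -0.08, -0.06] [-0.0021, -0.0025, 0.0001] 0 rows>= 0.06514667894767315 0.013256252604503561
row [0.06, -0.08, -0.06] [-0.0042, -0.0039, 0.0001] 0 rows>= 0.11379347176030477 0.013256252604503561
row [0.06, -0.08, -0.06] [-0.0067, -0.0051, 0.0001] 0 rows>= 0.16847054418812127 0.013256252604503561
row [0.06, -0.08, -0.06] [-0.0093, -0.0063, 0.0001] 0 rows>= 0.22408858583787955 0.013256252604503561
row [0.06, -0.08, -0.06] [-0.013, -0.0092, 0.0001] 0 rows>= 0.31827176684572117 0.013256252604503561
```

>>> send_rows(increments=[[[0,0,0,-0.0008,-0.0014,0,0],[0,0,0,-0.0021,-0.0025,0,0],[0,0,0,-0.0042,-0.0039,0,0],[0,0,0,-0.0042,-0.0039,0,0],[0,0,0,-0.0042,-0.0039,0,0]]])

```text
time_s: 9.3
tool_pos: [0.5348, -0.0108, 0.1239]
tool_rot: [0.378, -0.432, 0.56, 0.598]
force: [-0.1, -0.4, -1.7]
opening: 0.129
```

```bash
python3 - <<'E'
from h import *
where()
for x,z in((-15,4.5),(-13,6.5),(-11,8.5),(-9,10),(-7,11)): row(*tcp(x,z,47),0)
E
```

```text
t 9.3 root x -14.9 z 4.5 y 9.9 a 47.1 yaw 5.4 roll -0.1 F [-0.1 -0.4 -1.7] tq [-0.01 -0.24  0.04] op 0.129
row [0.05, -0.08, -0.05] [0.0001, 0.0001, 0.0001] 0 rows>= 0.004170248241994257 0.012684990780738419
row [0.05, -0.08, -0.05] [-0.0024, -0.0011, 0.0001] 0 rows>= 0.05339308386681707 0.012684990780738419
row [0.05, -0.08, -0.05] [-0.005, -0.0023, 0.0001] 0 rows>= 0.10992839414463468 0.012684990780738419
row [0.05, -0.08, -0.05] [-0.0071, -0.0036, 0.0001] 0 rows>= 0.1595172863322828 0.012684990780738419
row [0.05, -0.08, -0.05] [-0.0087, -0.0052, 0.0001] 0 rows>= 0.2028185391023224 0.012684990780738419
```

>>> send_rows(increments=[[[0,0,0,-0.0012,-0.0005,0,0],[0,0,0,-0.0024,-0.0011,0,0],[0,0,0,-0.0037,-0.0017,0,0],[0,0,0,-0.005,-0.0023,0,0],[0,0,0,-0.005,-0.0023,0,0],[0,0,0,-0.005,-0.0023,0,0]]])

```text
time_s: 9.9
tool_pos: [0.5386, -0.0104, 0.1278]
tool_rot: [0.377, -0.432, 0.56, 0.598]
force: [0.6, 0.2, -2.7]
opening: 0.133
```

```bash
python3 - <<'E'
from h import *
where()
for x,z in((-11,8.5),(-9,10),(-7,11)): row(*tcp(x,z,47),0)
E
```

```text
t 9.9 root x -11.1 z 8.4 y 9.9 a 47.1 yaw 5.4 roll -0.1 F [ 0.6  0.2 -2.7] tq [-0.01 -0.28 -0.  ] op 0.133
row [0.05, -0.08, -0.06] [-0.0001, -0.0, 0.0001] 0 rows>= 0.0026553694770517023 0.013148023059357456
row [0.05, -0.08, -0.06] [-0.0022, -0.0014, 0.0001] 0 rows>= 0.05179810953990811 0.013148023059357456
row [0.05, -0.08, -0.06] [-0.0038, -0.0029, 0.0001] 0 rows>= 0.09610885836391779 0.013148023059357456
```

>>> send_rows(increments=[[[0,0,0,-0.0011,-0.0007,0,0],[0,0,0,-0.0022,-0.0014,0,0],[0,0,0,-0.003,-0.0022,0,0],[0,0,0,-0.0037,-0.003,0,0],[0,0,0,-0.0037,-0.003,0,0],[0,0,0,-0.0037,-0.003,0,0]]])

```text
time_s: 10.5
tool_pos: [0.5426, -0.01, 0.1302]
tool_rot: [0.377, -0.432, 0.56, 0.598]
force: [0.2, 0.6, -1.1]
opening: 0.128
```

```bash
cat > g2.py <<'E'
from geo import *
from h import *
where()
for a,x,z in((44,-6.8,10.5),(41,-6.4,10),(38,-6,9.7),(34.5,-5.5,9.2),(31,-4.8,8.6),(27.5,-4,8),(24,-3.4,7.4),(20,-2.8,6.8),(16,-2.5,6.4),(12,-2.4,6.2),(8,-2.3,6.2),(4,-2.1,6),(0,-2,6)):
    print(a,x,z,"clr %.1f"%clear(np.radians(a),np.array([x,z])),end=" "); row(*tcp(x,z,a),0)
E
python3 g2.py
```

```text
t 10.5 root x -7.1 z 10.8 y 9.9 a 47.1 yaw 5.4 roll -0.1 F [ 0.2  0.6 -1.1] tq [ 0.   -0.26 -0.02] op 0.128
44 -6.8 10.5 clr 2.5 row [0.06, -0.07, -3.07] [0.0036, 0.0001, 0.0001] 0 rows>= 0.07154144855339188 0.35751148166139285
41 -6.4 10 clr 2.5 row [0.06, -0.07, -6.07] [0.0073, -0.0003, 0.0001] 0 rows>= 0.14567621475243892 0.706673498393064
38 -6 9.7 clr 2.6 row [0.06, -0.07, -9.07] [0.0108, -0.0007, 0.0001] 0 rows>= 0.21646756832454708 1.0558892589586626
34.5 -5.5 9.2 clr 2.7 row [0.06, -0.07, -12.57] [0.015, -0.0015, 0.0001] 0 rows>= 0.3022267776650803 1.4633242404684574
31 -4.8 8.6 clr 2.9 row [0.07, -0.07, -16.07] [0.0193, -0.0028, 0.0001] 0 rows>= 0.3895653509695431 1.870765972440532
27.5 -4 8 clr 3.2 row [0.07, -0.06, -19.57] [0.0235, -0.0044, 0.0001] 0 rows>= 0.4772327365445174 2.2782108330125372
24 -3.4 7.4 clr 3.4 row [0.07, -0.06, -23.07] [0.0276, -0.0061, 0.0001] 0 rows>= 0.5660975796545301 2.685657398199635
20 -2.8 6.8 clr 3.7 row [0.07, -0.06, -27.07] [0.0323, -0.0081, 0.0001] 0 rows>= 0.6664848617116459 3.1513118545959897
16 -2.5 6.4 clr 3.8 row [0.07, -0.06, -31.07] [0.0368, -0.0102, 0.0001] 0 rows>= 0.7634648473632247 3.616967143372562
12 -2.4 6.2 clr 3.4 row [0.08, -0.06, -35.07] [0.041, -0.0122, 0.0001] 0 rows>= 0.8563145010714541 4.082622979625364
8 -2.3 6.2 clr 2.8 row [0.08, -0.05, -39.07] [0.045, -0.0145, 0.0001] 0 rows>= 0.94444058814044 4.548279195113397
4 -2.1 6 clr 2.5 row [0.08, -0.05, -43.07] [0.0489, -0.0172, 0.0001] 0 rows>= 1.0356523996550713 5.013935684084751
0 -2 6 clr 2.0 row [0.08, -0.05, -47.07] [0.0524, -0.0199, 0.0001] 0 rows>= 1.1219213563520454 5.479592376724713
```

>>> send_rows(increments=[[[0,0,-1.5,0.0018,0,0,0],[0,0,-3,0.0036,0.0001,0,0],[0,0,-4.5,0.0054,-0.0001,0,0],[0,0,-6,0.0073,-0.0003,0,0],[0,0,-7.5,0.009,-0.0005,0,0],[0,0,-9,0.0108,-0.0007,0,0],[0,0,-10.8,0.0129,-0.0011,0,0],[0,0,-12.6,0.015,-0.0015,0,0],[0,0,-14.3,0.0171,-0.0021,0,0],[0,0,-16,0.0193,-0.0028,0,0],[0,0,-16,0.0193,-0.0028,0,0],[0,0,-16,0.0193,-0.0028,0,0]]])

```text
time_s: 11.7
tool_pos: [0.5384, -0.0104, 0.1113]
tool_rot: [0.457, -0.506, 0.494, 0.539]
force: [0.2, 0.4, -2.2]
opening: 0.132
```

```bash
python3 g2.py|sed -n '1p;6,14p'
```

```text
t 11.7 root x -5.1 z 8.7 y 9.9 a 31.1 yaw 5.4 roll -0.1 F [ 0.2  0.4 -2.2] tq [ 0.01 -0.04  0.02] op 0.132
31 -4.8 8.6 clr 2.9 row [0.07, -0.06, -0.06] [0.0001, -0.0003, 0.0001] 0 rows>= 0.0066986866775905094 0.01295335948122132
27.5 -4 8 clr 3.2 row [0.07, -0.06, -3.56] [0.0046, -0.0007, 0.0001] 0 rows>= 0.09256015879894776 0.4148957734382861
24 -3.4 7.4 clr 3.4 row [0.07, -0.06, -7.06] [0.0091, -0.0011, 0.0001] 0 rows>= 0.18272353514021303 0.8222779358177875
20 -2.8 6.8 clr 3.7 row [0.08, -0.05, -11.06] [0.0141, -0.0018, 0.0001] 0 rows>= 0.2848467850265711 1.287910477354063
16 -2.5 6.4 clr 3.8 row [0.08, -0.05, -15.06] [0.019, -0.0025, 0.0001] 0 rows>= 0.3831429171858803 1.7535563757396244
12 -2.4 6.2 clr 3.4 row [0.08, -0.05, -19.06] [0.0236, -0.0033, 0.0002] 0 rows>= 0.4773060211547809 2.2192072231071966
8 -2.3 6.2 clr 2.8 row [0.08, -0.05, -23.06] [0.028, -0.0044, 0.0002] 0 rows>= 0.5672656141051308 2.6848604443936965
4 -2.1 6 clr 2.5 row [0.08, -0.04, -27.06] [0.0325, -0.0059, 0.0002] 0 rows>= 0.6610025945398412 3.150514986910626
0 -2 6 clr 2.0 row [0.08, -0.04, -31.06] [0.0367, -0.0076, 0.0002] 0 rows>= 0.7500100372767183 3.616170340172859
```

>>> send_rows(increments=[[[0,0,-1.8,0.0023,-0.0005,0,0],[0,0,-3.6,0.0046,-0.0007,0,0],[0,0,-5.3,0.0068,-0.0009,0,0],[0,0,-7,0.0091,-0.0011,0,0],[0,0,-9,0.0116,-0.0014,0,0],[0,0,-11,0.0141,-0.0018,0,0],[0,0,-13,0.0165,-0.0021,0,0],[0,0,-15,0.019,-0.0025,0,0],[0,0,-17,0.0213,-0.0029,0,0],[0,0,-19,0.0236,-0.0033,0,0],[0,0,-21,0.0258,-0.0039,0,0],[0,0,-23,0.028,-0.0044,0,0],[0,0,-23,0.028,-0.0044,0,0],[0,0,-23,0.028,-0.0044,0,0]]])

```text
time_s: 13.1
tool_pos: [0.5411, -0.0102, 0.083]
tool_rot: [-0.555, 0.594, -0.384, -0.438]
force: [-0.1, -0.9, -2.4]
opening: 0.132
```

```bash
python3 g2.py|sed -n '1p;12,14p'; python3 - <<'E'
from h import *
p,d=robot.read_camera("wrist");cv2.imwrite("pics/w7.png",p)
p,d=robot.read_camera("side");cv2.imwrite(f"pics/side7.png",cv2.resize(p[130:330,220:480],None,fx=3,fy=3,interpolation=3))
E
```

```text
t 13.1 root x -2.0 z 6.1 y 9.8 a 8.1 yaw 5.4 roll -0.0 F [-0.1 -0.9 -2.4] tq [ 0.    0.33 -0.05] op 0.132
8 -2.3 6.2 clr 2.8 row [0.09, -0.02, -0.12] [-0.0001, 0.0003, 0.0002] 0 rows>= 0.006239428067788797 0.017440478626191105
4 -2.1 6 clr 2.5 row [0.09, -0.02, -4.12] [0.0046, 0.0006, 0.0002] 0 rows>= 0.09348222880424954 0.47951983229642453
0 -2 6 clr 2.0 row [0.09, -0.01, -8.12] [0.0092, 0.0007, 0.0002] 0 rows>= 0.18380771676646804 0.9451182675436479
```

View pics/w7.png

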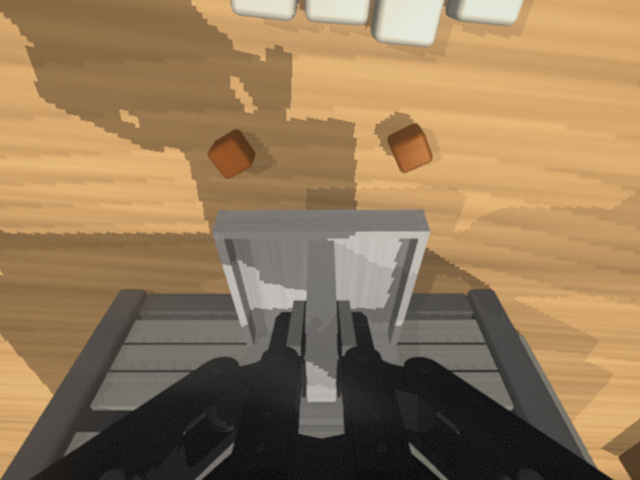

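View pics/side7.png

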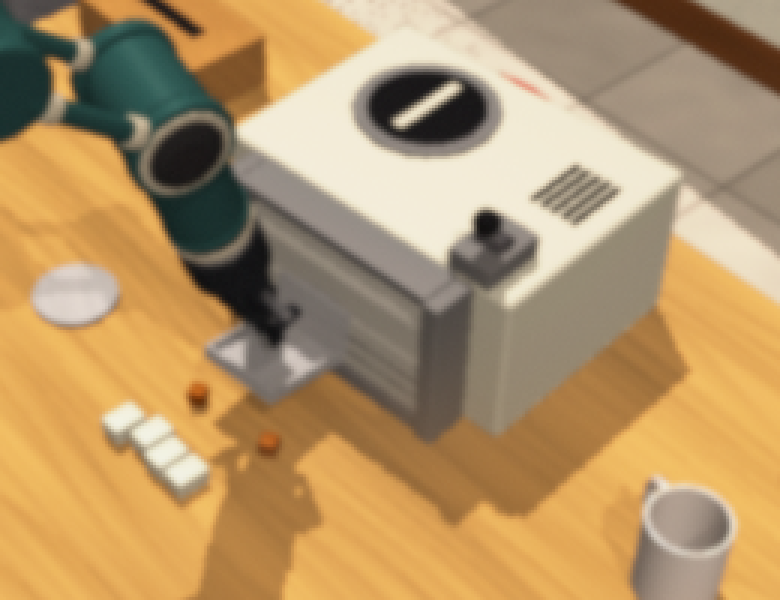

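>>> send_rows(increments=[[[0,0,-1.3,0.0014,0.0003,0,0],[0,0,-2.7,0.003,0.0005,0,0],[0,0,-4.1,0.0046,0.0006,0,0],[0,0,-5.4,0.0061,0.0006,0,0],[0,0,-6.8,0.0077,0.0007,0,0],[0,0,-8.1,0.0092,0.0007,0,0],[0,0,-8.1,0.0092,0.0007,0,0],[0,0,-8.1,0.0092,0.0007,0,0],[0,0,-8.1,0.0092,0.0007,0,0]]])

```text
time_s: 14.1
tool_pos: [0.5441, -0.01, 0.0746]
tool_rot: [-0.585, 0.62, -0.341, -0.397]
force: [-0.3, -1.4, -1.4]
opening: 0.13
```

```bash
python3 - <<'E'
from h import *
where()
for x,z in((-2,6),(-2,4),(-2,2),(-2,1),(-2,0),(-2,-1)): row(*tcp(x,z,0),0)
E
```

```text
t 14.1 root x -1.2 z 6.6 y 9.7 a -0.1 yaw 5.4 roll -0.1 F [-0.3 -1.4 -1.4] tq [-0.03  0.41  0.02] op 0.13
row [0.1, -0.02, 0.07] [0.0001, 0.0009, 0.0003] 0 rows>= 0.019171763301301426 0.014654483126212139
row [0.1, -0.02, 0.07] [0.0019, 0.0018, 0.0003] 0 rows>= 0.052427892294744545 0.014654483126212139
row [0.1, -0.02, 0.07] [0.0036, 0.0027, 0.0003] 0 rows>= 0.09126779975904727 0.014654483126212139
row [0.1, -0.02, 0.07] [0.0045, 0.0032, 0.0003] 0 rows>= 0.1109971844870475 0.014654483126212139
row [0.1, -0.02, 0.07] [0.0054, 0.0036, 0.0003] 0 rows>= 0.1308087866133073 0.014654483126212139
row [0.1, -0.02, 0.07] [0.0063, 0.0041, 0.0003] 0 rows>= 0.15067017736247568 0.014654483126212139
```

>>> send_rows(increments=[[[0,0,0,0.001,0.0012,0.0001,0],[0,0,0,0.0019,0.0017,0.0002,0],[0,0,0,0.0028,0.0022,0.0003,0],[0,0,0,0.0036,0.0027,0.0003,0],[0,0,0,0.0041,0.003,0.0003,0],[0,0,0,0.0045,0.0032,0.0003,0],[0,0,0,0.0045,0.0032,0.0003,0],[0,0,0,0.0045,0.0032,0.0003,0]]])

```text
time_s: 14.9
tool_pos: [0.5425, -0.0098, 0.0685]
tool_rot: [-0.585, 0.62, -0.341, -0.397]
force: [0.2, -0.8, -2.0]
opening: 0.133
```

```bash
python3 - <<'E'
from h import *
where()
for x,z in((-1.5,0.5),(-1.5,0),(-1.5,-.5),(-1.5,-1)): row(*tcp(x,z,0),0)
E
```

```text
t 14.9 root x -2.8 z 0.4 y 10.2 a -0.0 yaw 5.4 roll -0.1 F [ 0.2 -0.8 -2. ] tq [-0.07  0.39 -0.  ] op 0.133
row [0.09, -0.01, 0.04] [0.0005, -0.0012, -0.0002] 0 rows>= 0.026173216287527667 0.011565131736710445
row [0.09, -0.01, 0.04] [0.0009, -0.001, -0.0002] 0 rows>= 0.02726107250567661 0.011565131736710445
row [0.09, -0.01, 0.04] [0.0014, -0.0007, -0.0002] 0 rows>= 0.031643244104955656 0.011565131736710445
row [0.09, -0.01, 0.04] [0.0018, -0.0005, -0.0002] 0 rows>= 0.038202404646983476 0.011565131736710445
```

>>> send_rows(increments=[[[0,0,0,0.0005,-0.0012,0,0],[0,0,0,0.0009,-0.001,0,0],[0,0,0,0.0009,-0.001,0,0],[0,0,0,0.0014,-0.0007,0,0],[0,0,0,0.0014,-0.0007,0,0],[0,0,0,0.0014,-0.0007,0,0]]])

```text
time_s: 15.5
tool_pos: [0.5441, -0.0097, 0.0679]
tool_rot: [-0.585, 0.62, -0.341, -0.397]
force: [-0.7, -0.3, 0.7]
opening: 0.131
```

```bash
python3 - <<'E'
from h import *
where()
for x,z in((-1,-.5),(-1,-1),(-1,-1.5)): row(*tcp(x,z,0),0)
E
```

```text
t 15.5 root x -1.3 z -0.1 y 10.1 a -0.1 yaw 5.4 roll -0.1 F [-0.7 -0.3  0.7] tq [0.12 0.23 0.04] op 0.131
row [0.09, -0.02, 0.08] [0.0004, -0.0001, -0.0001] 0 rows>= 0.008047091128502958 0.01415756001754748
row [0.09, -0.02, 0.08] [0.0008, 0.0001, -0.0001] 0 rows>= 0.01687471444458563 0.01415756001754748
row [0.09, -0.02, 0.08] [0.0013, 0.0004, -0.0001] 0 rows>= 0.026547246552932443 0.01415756001754748
```

>>> send_rows(increments=[[[0,0,0,0.0003,-0.0005,0,0],[0,0,0,0.0003,-0.0005,0,0],[0,0,0,0.0005,-0.0009,0,0],[0,0,0,0.0005,-0.0009,0,0]]])

```text
time_s: 15.9
tool_pos: [0.5451, -0.0096, 0.0678]
tool_rot: [-0.585, 0.62, -0.341, -0.397]
force: [-2.1, 0.2, 1.9]
opening: 0.132
```

```bash
python3 - <<'E'
from h import *
where()
E
```

```text
t 15.9 root x -0.3 z -0.3 y 10.1 a -0.1 yaw 5.4 roll -0.1 F [-2.1  0.2  1.9] tq [0.08 0.11 0.02] op 0.132
```

>>> send_rows(increments=[[[0,0,0,0,0,0,0.2],[0,0,0,0,0,0,0.3],[0,0,0,0,0,0,0.4],[0,0,0,0,0,0,0.4],[0,0,0,0,0,0,0.4],[0,0,0,0,0,0,0.4]]])

```text
time_s: 16.5
tool_pos: [0.5448, -0.0096, 0.0675]
tool_rot: [-0.585, 0.62, -0.341, -0.397]
force: [-0.5, 0.1, 0.9]
opening: 0.4
```

```bash
python3 - <<'E'
from h import *
where()
p,d=robot.read_camera("wrist");cv2.imwrite("pics/w8.png",p)
E
```

```text
t 16.5 root x -0.5 z -0.6 y 10.2 a -0.0 yaw 5.4 roll -0.1 F [-0.5  0.1  0.9] tq [-0.06  0.26 -0.03] op 0.4
```

View pics/w8.png

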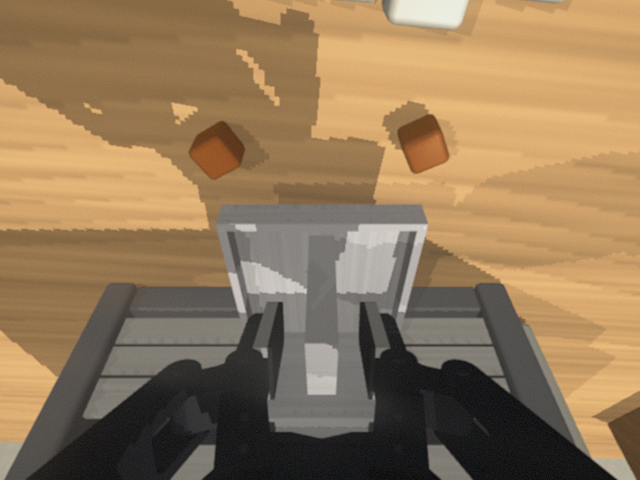

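>>> send_rows(increments=[[[0,0,0,-0.01,0,0,0.4],[0,0,0,-0.025,0,0,0.4],[0,0,0,-0.045,0,0,0.4],[0,0,0,-0.07,0,0,0.4],[0,0,0,-0.1,0,0,0.4],[0,0,0,-0.12,0,0,0.4],[0,0,0,-0.12,0,0,0.4],[0,0,0,-0.12,0,0,0.4]]])

```text
time_s: 17.35
tool_pos: [0.4907, -0.0147, 0.1751]
tool_rot: [-0.585, 0.62, -0.34, -0.396]
force: [-0.5, 0.2, -0.2]
opening: 0.4
```

```bash
python3 - <<'E'
from h import *
where();i=robot.camera_info("wrist")
p,d=robot.read_camera("wrist");cv2.imwrite("pics/w9.png",p);P=cloud(d,i)
d_=np.array([np.cos(YS),np.sin(YS),0]);n=np.array([-d_[1],d_[0],0]);D=P-RM;X=D@d_*1e3-.2;Y=D@n*1e3;Z=D[...,2]*1e3+18.2
m=(abs(Y-10)<48)&(X<-10)&(X>-110)&(Z>-55)&(Z<15)
k=m&(abs(Y-10)<36)&(abs(Y-10)>12)&(X<-30)&(X>-92)&(Z<-40)
l=np.polyfit(X[k],Z[k],1);print("floor",k.sum(),"slope deg",np.degrees(np.arctan(l[0])),"z at -50",np.polyval(l,-50))
l=np.polyfit(Y[k],Z[k],1);print("roll",np.degrees(np.arctan(l[0])))
k=m&(abs(Y-10)<8)&(X<-35)&(X>-95)&(Z>5);print("fin top",k.sum(),np.percentile(X[k],[2,98]),np.median(Z[k]))
p,d=robot.read_camera("top");cv2.imwrite(f"pics/top9.png",p)
p,d=robot.read_camera("side");cv2.imwrite(f"pics/side9.png",cv2.resize(p[130:330,220:480],None,fx=3,fy=3,interpolation=3))
E
```

```text
t 17.35 root x -54.9 z 107.1 y 10.0 a -0.1 yaw 5.4 roll -0.1 F [-0.5  0.2 -0.2] tq [-0.01  0.21  0.03] op 0.4
floor 3262 slope deg 3.097517540241572 z at -50 -51.03987783436023
roll 0.0020013535093292116
fin top 608 [-87.72449624 -48.89032718] 6.031623386556555
```

View pics/w9.png

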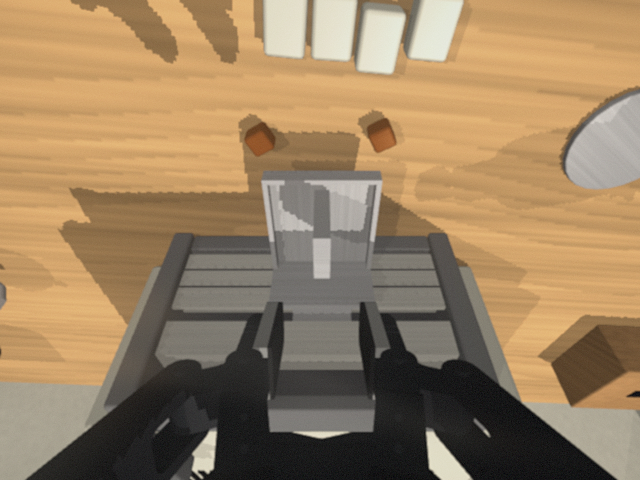

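View pics/side9.png

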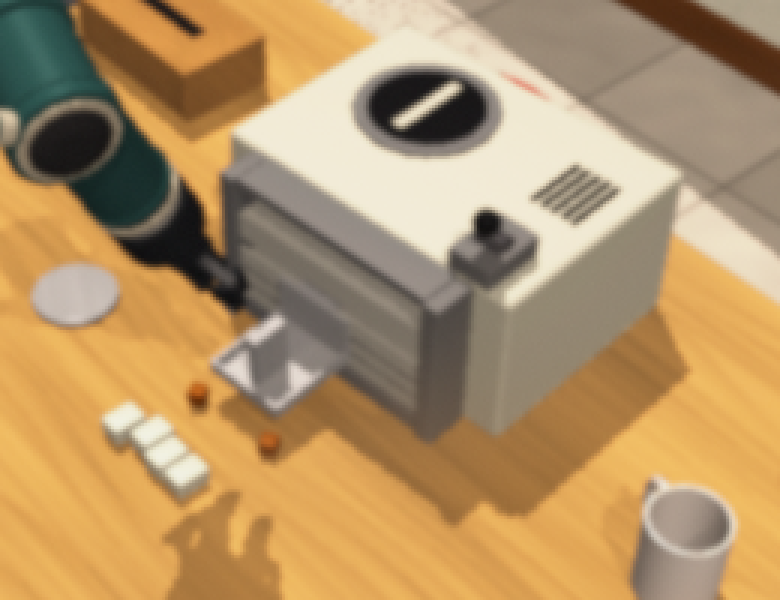

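```bash
python3 - <<'E'
from h import *
p,_=robot.read_camera("wrist");q=cv2.imread("pics/w9.png");print("diff",np.abs(p.astype(int)-q)[150:300,240:400].mean())
a=cv2.imread("pics/top9.png").astype(int);b=cv2.imread("pics/top0.png").astype(int)
for n,(u,v) in dict(coaster=(200,273),dieA=(280,275),dieB=(319,273),tiles=(290,304),mug=(466,211),switch=(360,172)).items(): print(n,abs(a-b)[v-14:v+14,u-20:u+20].mean())
print(robot.sign_off())
E
```

```text
diff 9.296291666666667
coaster 5.280059523809523
dieA 75.97529761904762
dieB 52.35565476190476
tiles 84.52619047619048
mug 7.249404761904762
switch 7.484821428571428
the job is handed in; nothing more can be done
None
```

The tray is hanging on the rail by its hook, released, and the job is handed in; the system gave no verdict.

**What I did:**
- I found the rail from a wrist depth view. It is clamped about 11 mm below its middle setting.
- I gripped the fin with the tool leaning back 27° and lifted the tray.
- I tipped the front up 47° and slid the lip into the groove with no measurable contact.
- I then swung it down in the fingers until the neck touched the lower edge and the back plate met the face. The wrist read at most about 2 N in any direction there. I let go and backed the hand away, at about 17 s of the 72 s.

**Last checks:**
- **Hang:** the tray hangs about 3.1° front-down (0.054 rad, limit 0.1), with no sideways roll. The hook tip works out at about 5.8 mm behind the face. That is inside the 4.5 mm limit but just under the stated 6 to 10 mm home range. It fits the lip resting on the back of the upper rail lip.
- **Hand:** it is clear of the tray.

**Checks that disagreed or were inconclusive:**
- **Before/after top view:** coaster, mug and switch look unchanged. The dice and tile areas differed strongly, which I put down to the arm and its shadow covering them. The last wrist and side views show the dice and tiles apparently where they were, but I did not measure their positions.
- **At rest:** the last two wrist pictures differed by 9 grey levels on average around the tray. I took this as noise or the arm settling, so I did not separately confirm that the tray was still.

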